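# Sort the stray adaptors back into their cut-outs in the tray

### The job

The show is packed up and four small pieces lie mixed on the table: put the XLR adaptor, the jack adaptor, the microphone clip and the memory stick back into the sorting tray, each in the cut-out of its own shape, lying fully home (the clip with its open side up). Leave the card case where it is.

Things in the scene. Friction and masses are not known exactly. Their poses are not given: they have to be found in the camera images.
- xlr_adaptor_mid (a point): Middle of the XLR adaptor, on its axis: the longest and thickest of the four loose pieces, a grey round barrel 95 mm long, 19 mm thick, with a pale ring round it. It lies on the table, this point 10 mm above it. y runs along the barrel; it may roll about y. Take it across the barrel within 10 mm of this point.
- jack_plug_mid (a point): Middle of the black jack adaptor, on its axis, 67 mm long overall: towards +y a 15 mm thick body (from y = -2 to +34 mm), towards -y a thin 6 mm plug pin (to y = -34 mm). It lies on the table, the axis 7.5 mm above it. y runs along it from pin to body. Take it across the body, 14 mm towards +y of this point.
- mic_clip_mid (a point): Middle of the black rubber microphone clip, 74 mm long, 30 mm high, 15 mm above its underside: towards -y a C-shaped cradle, open side up, 34 mm wide at 17 mm height (from y = -37 to +8 mm), towards +y a 14 mm wide stem block (y = +19 to +37 mm). It stands on the table, z up. y runs from cradle to stem. Take it across the cradle, 12 mm towards -y of this point.
- memory_stick_mid (a point): Middle of the memory stick: flat, 53 mm long, 9 mm thick, red body 19 mm wide (from y = -14 to +26 mm) with a bare metal plug 12 mm wide (to y = -26 mm). It lies flat on the table, this point 4.5 mm above it. y runs along it from plug to body. Take it across the body, 6 mm towards +y of this point.
- xlr_seat (a point): In the longest cut-out of the tray: where the middle of the XLR adaptor lies when home, 10 mm above the pocket floor, 4 mm below the insert's top face. z up, y along the pocket. Pocket 104 mm long, 28 wide, 14 deep, alike at both ends: either way round will do. The finger channel is centred on this point.
- jack_seat (a point): In the cut-out with a wide part and a long narrow slot: where the jack adaptor's middle lies when home, 7.5 mm above the pocket floor, 3.5 below the insert's top face. z up. Pocket 11 mm deep; towards +y 23 wide for the body, towards -y a slot 12 wide for the pin; ends at y = +-38. The adaptor's y goes along the seat's y. Finger channel centred at y = +10 mm.
- clip_seat (a point): In the widest cut-out, with a stem slot at one end: where the microphone clip's middle lies when home, 15 mm above the pocket floor, 2 mm above the insert's top face. z up. Pocket 13 mm deep; 42 wide from y = -41 to +12 mm for the cradle, then 22 wide for the stem, to y = +41. The clip's y goes along the seat's y. Finger channel centred at y = -12 mm.
- stick_seat (a point): In the short wide cut-out with a narrower step at one end: where the memory stick's middle lies when home, 4.5 mm above the pocket floor, 2.5 below the insert's top face. z up. Pocket 7 mm deep, 28 wide from y = +29 to -17 mm, then 18 wide for the metal plug to y = -29. The stick's y goes along the seat's y. Finger channel centred at y = +6 mm.
- sort_tray: Fixed grey tray, 276 x 127 mm, rim 10 mm high, holding 4 black inserts with grey-floored cut-outs side by side along its x in any order, 66 mm apart, tops 25 mm above the table. Pocket edges slope in by 3 mm. An open finger channel 34 mm wide, as deep as each pocket, crosses all inserts; open the fingers only about 8 mm a side there, beside filled pockets. Origin: underside centre.
- card_box: Bystander: flat grey memory-card case, 85 x 55 x 12 mm, between the rack case and the cable drum. Origin: centre of its underside. (Keep the gripper clear of the rack case behind, 0.31 m high, and the cable drum at the right, 0.13 m high.)

How it is judged:
By the outcome, as a careful person would: the job done as asked, in the order asked, and still so for the second after the job is handed in, with the robot touching nothing.
It also fails if it takes over 141 s, if anything falls off the work surface, if the arm or the gripper's body presses on something with over 40 N, if the wrist force passes 120 N, or if a joint passes its speed limit or range.

### The arm

A 6-joint arm with a two-finger parallel gripper is mounted at the origin on a cart in front of the work surface, level with it; the furniture and walls round the work are solid. World frame = base frame: x ahead of the robot, y to its left, z up, the work surface at z = 0. Lengths are in mm, angles in rad, forces in N, time in s.
With the tool pointing down it reaches from about 325 to 900 mm from the base axis. Payload 6.1 kg.
Tool frame: the origin (TCP) lies midway between the tips of the shut fingers; the grasp point (between the pads) lies 19 mm behind it (robot.pinch_z is the distance from the TCP to the grasp point, in mm); z points along the fingers, y is the line along which they close (so a half turn about z gives the same grasp; the last joint's range is limited). The gripper opens to 87 mm and grips with 3 to 60 N. Pads are 19 mm wide; open, the fingers measure 117 mm over their backs; the gripper's body (75 mm by 190 mm) begins 51 mm behind the grasp point.
Start: joints at [1.037, 0.22, 1.526, -0, 1.395, -0.126], TCP at [247.867, 573.74, 222.538] pointing down, gripper open.
Joint ranges: [-2.98, 2.98], [-0.91, 2.08], [0.09, 2.57], [-1.24, 4.39], [0.2, 2.65], [-2.68, 2.68]. Speed limits (rad/s): [2.57, 2.57, 3.01, 3.14, 3.14, 3.14].

### API

Orientations are given as a unit quaternion [w, x, y, z].
In Python, from cell import robot gives the robot as it stands.
- The arm moves only by the shell command python3 -m handwheel 'ROWS' [OPENING] [FORCE]. ROWS is JSON, a list of rows, each an object of numbers: "x", "y", "z": the shift along the tool's x, y, z scaled (see below); "ax", "ay", "az": the turn, a rotation vector about the tool's x, y, z scaled (see below). In form: [{"x": .., "y": .., "z": .., "ax": .., "ay": .., "az": ..}, ...]. A call has 1 to 12 rows; each row is the pose to reach, as a shift and turn from the pose commanded when the call began, along the tool's axes at that moment, turning the shorter way round; what a row does not reach only later rows make up. The controller multiplies each number of a shift by 0.5 m and each number of a turn by 180 degrees. A row lasts 1/12 s, in which the tool goes at most 41.7 mm and 7.16 degrees, less where a joint would pass 70% of its speed; a pose out of reach is approached as far as the arm can. A call with a number of a shift or a turn outside -1 to 1 is refused whole. A call with a gripper value outside its range is refused whole. OPENING is the opening, from -1 (shut) to 1 (fully open), set as the call begins (- or left out, the last holds). The fingers move at their own pace and stop on an object; FORCE is the grip in N (left out, the last holds). Time passes only in rows, so rows that repeat a pose let the fingers close. It gives the time, the measured TCP pose, the force, the opening and the grip force at its end, in the units of the state.
- robot.get_obs(): the state, without advancing time (a new reading comes with each control period).
- robot.read_camera(name): name is "side" or "top"; returns a dict with "frame" (420x560x3 uint8, red, green, blue), "mtx" (3x3 intrinsics, pixels), "k1" (the pictures are not rectified: a ray, as slopes to the right and down, at radius r is drawn at 1 + k1 r^2 times it, then the intrinsics apply), "rvec" (rotation vector, rad) and "tvec" (3), from world to camera coordinates, as OpenCV has them. Camera axes: x right, y down, z forward; pixel columns grow to the right and rows downward; lengths in mm; the calibration is good to about 2 mm. A picture is of the moment at which its call begins. There is no depth.
- robot.close_job(): hands the job in; it is judged then, once.
The state is a dict: "time_s": time; "joints": joint angles; "joint_vel": joint speeds; "effort": joint torques, N m; "tcp_pos": TCP position; "tcp_rot": TCP orientation; "force": force on the tool from outside, world axes, zero at the start; "wrist_torque": the same for the moment, N m; "gripper_width": finger opening in mm; "grip_force": force on a finger pad.
Only numpy, scipy, OpenCV 4.12 (cv2) and the standard library are available. Lean on these libraries where they do the work, as an engineer would, in place of code of your own. Each camera call takes 0.05 s, during which the arm holds its last target. There are 200 camera calls.

## Working session

There is one attempt and no reset: what is moved stays moved. The work goes in short steps, Python scripts to look and compute and a shell command to move; the robot and the scene stay as the last step left them, time stands still between calls to the robot, and variables do not carry over. Pictures are saved under pics/ and viewed, at most 14 in all, crops included, and the job is handed in when it is done.

```bash
ls; mkdir -p pics; cat > h.py <<'E'
import numpy as np, cv2
from cell import robot
def shot(n,save=None):
    c=robot.read_camera(n)
    if save: cv2.imwrite('pics/'+save,c['frame'][:,:,::-1])
    return c
def ray(c,px):
    d=np.array([c['k1'],0,0,0,0],float)
    u=cv2.undistortPoints(np.array(px,float).reshape(-1,1,2),np.array(c['mtx'],float),d).reshape(-1,2)
    R=cv2.Rodrigues(np.array(c['rvec'],float))[0]; t=np.array(c['tvec'],float)
    o=-R.T@t; return o,(R.T@np.c_[u,np.ones(len(u))].T).T
def plane(c,px,z):
    o,d=ray(c,px); s=(z-o[2])/d[:,2]; return o+d*s[:,None]
def proj(c,P):
    d=np.array([c['k1'],0,0,0,0],float)
    return cv2.projectPoints(np.array(P,float).reshape(-1,3),np.array(c['rvec'],float),np.array(c['tvec'],float),np.array(c['mtx'],float),d)[0].reshape(-1,2)
E
python3 - <<'E'
from h import *
np.set_printoptions(precision=3,suppress=True)
for n in('top','side'):
    c=shot(n,n+'0.png'); o,_=ray(c,[[280,210]]); print(n,o,plane(c,[[0,0],[559,0],[0,419],[559,419]],0),c['k1'])
o=robot.get_obs(); print(o['tcp_rot'],o['time_s'],o['tcp_pos'],robot.pinch_z)
for n in ('top','side'):
    f=cv2.imread(f'pics/{n}0.png'); cv2.imwrite(f'pics/{n}0b.png',cv2.resize(f,(800,600)))
E
```

```text
pics
top [ 483.719    9.506 1630.786] [[1282.987  950.272    0.   ]
 [1295.997 -948.617    0.   ]
 [-105.283  899.185    0.   ]
 [ -99.551 -909.939    0.   ]] -0.08475203876522047
side [ 302.153 -786.179 1007.946] [[-167.552 1856.441    0.   ]
 [2421.929  883.789   -0.   ]
 [-123.964 -283.605    0.   ]
 [ 968.782 -691.252    0.   ]] 0.0002075033913273746
[-0.     0.202  0.979 -0.001] 0.1 [247.581 573.263 221.534] 18.700000000000003
```

View pics/top0b.png

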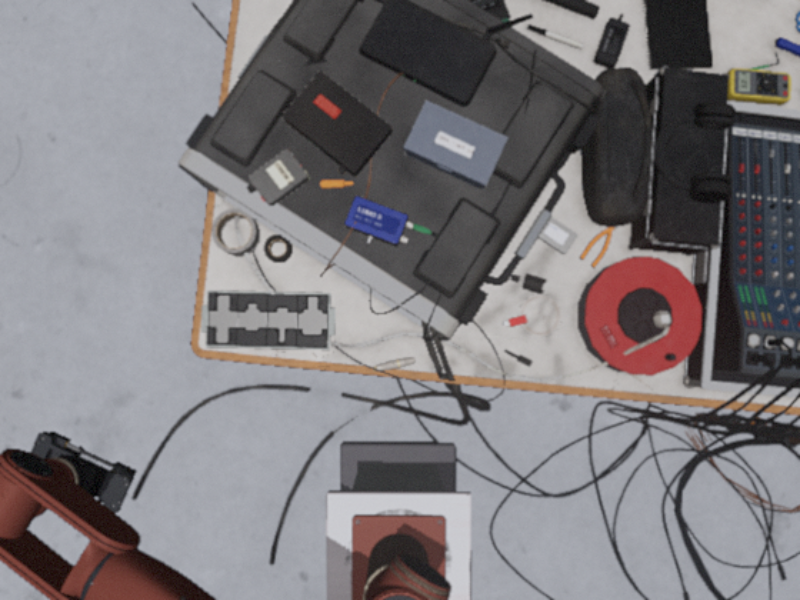

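View pics/side0b.png

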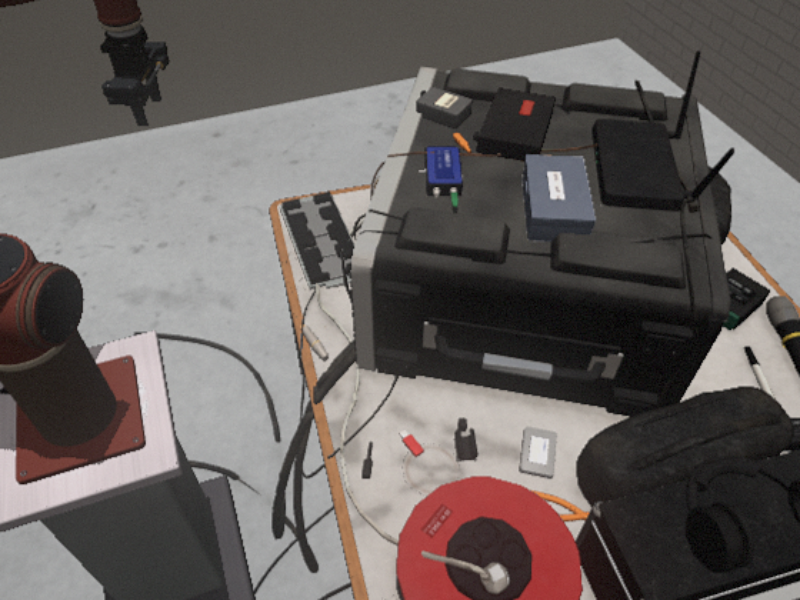

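The top view (800-px scale) shows the tray at (268,319), the XLR at about (395,363), the stick at (515,321), the jack at (517,356) and the clip at (533,284). In the side view they are at (318,240), (315,338), (412,442), (368,460) and (465,440). Next I enlarge these areas.

```bash
python3 - <<'E'
from h import *
T=cv2.imread('pics/top0.png');S=cv2.imread('pics/side0.png')
M=np.zeros((600,800,3),np.uint8)
def put(I,x,y,w,h,s,X,Y):
    M[Y:Y+h*s,X:X+w*s]=cv2.resize(I[y:y+h,x:x+w],None,fx=s,fy=s,interpolation=cv2.INTER_NEAREST)
put(T,140,200,95,48,4,0,0)      # top tray
put(T,345,185,42,74,5,390,0)  # pieces
put(T,255,240,45,24,4,0,200)
put(S,190,130,62,75,4,0,300)
put(S,245,290,100,50,4,390,380)
put(S,205,215,30,45,4,255,300)
cv2.imwrite('pics/mos.png',M)
E
```

```text
(no output)
```

View pics/mos.png

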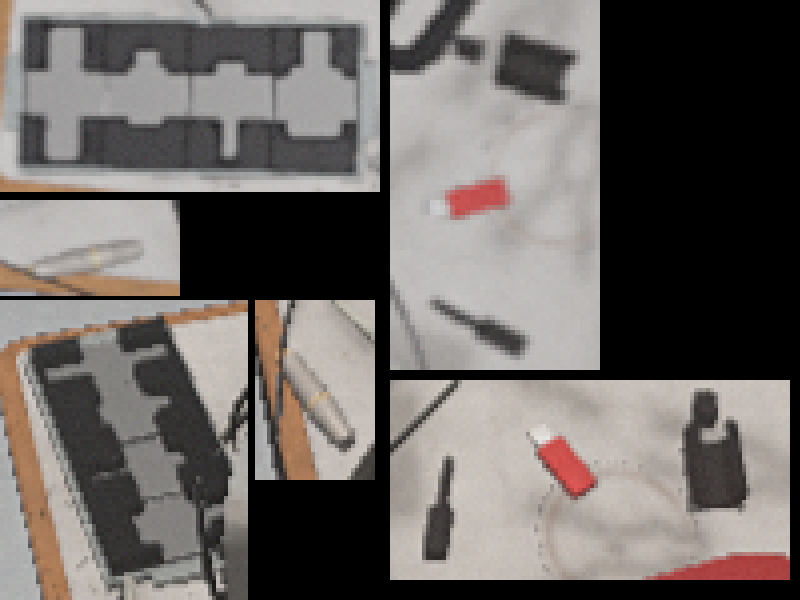

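The enlarged crops show the insert order from left to right in the top view (world +y to -y): XLR, stick, jack, clip. The stick pocket's step points up (+x), the jack slot points down, and the clip stem slot points up. All the pieces are clear enough to mask.

```bash
cat > m.py <<'E'
from h import *
np.set_printoptions(precision=1,suppress=True)
def blob(c,roi,mask,z,pick=None):
    x,y,w,h=roi; m=np.zeros(c['frame'].shape[:2],np.uint8); m[y:y+h,x:x+w]=mask(c['frame'].astype(int))[y:y+h,x:x+w]
    n,l,s,ce=cv2.connectedComponentsWithStats(m); k=1+np.argmax(s[1:,4])
    p=np.argwhere(l==k)[:,::-1]
    W=plane(c,p,z)[:,:2]; r=cv2.minAreaRect(W.astype(np.float32)); return W,r,l==k
dark=lambda f:(f.max(2)<105)
red=lambda f:(f[:,:,0]-f[:,:,1]>60)
E
python3 - <<'E'
from m import *
T=shot('top');S=shot('side')
def pr(n,c,*a):
    W,r,l=blob(c,*a); ev,V=np.linalg.eigh(np.cov(W.T)); ax=V[:,1]
    q=(W-W.mean(0))@ax; print(n,len(W),'mean',W.mean(0),'rect',np.array(r[0]),np.array(r[1]),'axisdeg',np.degrees(np.arctan2(ax[1],ax[0])),'skew',(q**3).mean()/q.std()**3,'ends',W.mean(0)+ax*q.min(),W.mean(0)+ax*q.max())
pr('jackT',T,(350,238,30,22),dark,7.5); pr('jackS',S,(248,305,16,33),dark,7.5)
pr('stickT',T,(350,218,25,15),red,7); pr('stickS',S,(275,295,25,30),red,7)
pr('clipT',T,(364,190,25,20),dark,15); pr('clipS',S,(310,290,30,34),dark,15)
def lx(f): 
    return (f.max(2)<178)&(f[:,:,0]-f[:,:,2]<25)
pr('xlrT',T,(266,247,27,12),lx,10); pr('xlrS',S,(210,226,22,28),lx,10)
W=plane(T,[[263.75,257.5],[290,251.75],[276.9,254.6]],10);print('xlr hand T',W)
W=plane(S,[[205+30/4,215+55/4],[205+95/4,215+145/4]],10);print('xlr hand S',W)
# tray
m=(dark(T['frame'].astype(int))).astype(np.uint8); k=np.zeros_like(m); k[203:245,143:232]=m[203:245,143:232]
p=np.argwhere(k)[:,::-1]; W=plane(T,p,25)[:,:2]; print('tray',cv2.minAreaRect(W.astype(np.float32)))
print('rack',plane(T,np.array([[190,160],[445,335],[180,150]])*.7,310),plane(S,np.array([[430,68],[362,250]])*.7,310),plane(S,np.array([[358,368],[640,410]])*.7,0))
for n,R in(('jack',(T['frame'][248:256,352:380])),):print(R.max(2))
print(T['frame'][247:259,262:294].min(2))
E
```

```text
jackT 48 mean [ 446.8 -268.9] rect [ 449.8 -263.4] [55.2 11.3] axisdeg 62.893657967620584 skew 0.5955879889046697 ends [ 437.1 -287.8] [ 462.3 -238.7]
jackS 103 mean [ 448.8 -269.8] rect [ 452.  -263.4] [64.5 13.5] axisdeg 63.57403044811425 skew 0.5869185079336023 ends [ 437.7 -292.2] [ 466.4 -234.5]
stickT 61 mean [ 531.2 -261.7] rect [ 531.  -261.3] [16.1 36.7] axisdeg 103.71341972870509 skew 0.03356884353455497 ends [ 535.5 -279.3] [ 526.7 -243.2]
stickS 109 mean [ 532.5 -262.2] rect [ 532.6 -262.2] [18.1 39.4] axisdeg 102.77805748007408 skew 0.007863233742073662 ends [ 536.9 -281.5] [ 528.1 -242.8]
clipT 142 mean [ 613.5 -295.3] rect [ 613.  -295.8] [45.3 33.2] axisdeg 72.40955540012865 skew -0.016035537628104293 ends [ 606.4 -317.8] [ 620.2 -274.2]
clipS 319 mean [ 615.3 -293.7] rect [ 617.9 -287. ] [79.4 35. ] axisdeg 71.68165281762775 skew 0.4269792701203335 ends [ 605.  -324.8] [ 630.  -249.3]
xlrT 114 mean [436.5   2.4] rect [436.1   4.2] [25.1 75.4] axisdeg 100.29780133041425 skew 0.14451692054263415 ends [443.  -33.4] [429.2  42.9]
xlrS 131 mean [430.6  -1.9] rect [433.7  
[... 2333 characters left out ...]
6 163 160 157 150 159 184 187 186]
 [187 183 180 173 154 151 149 144 143 147 155 160 158 159 171 175 176 178
  179 178 171 158 153 151 151 152 146 156 179 190 188 185]
 [182 164 151 148 142 147 154 155 161 165 171 173 173 172 170 171 165 163
  165 158 153 144 145 146 158 169 179 186 189 191 190 187]
 [155 146 162 167 171 169 168 171 172 171 170 169 169 165 159 156 146 139
  145 153 153 154 176 181 184 187 189 189 191 188 190 189]
 [114 140 182 192 186 176 173 166 164 161 161 154 150 141 139 133 127 131
  155 177 183 185 189 191 188 189 190 190 192 190 190 190]
 [ 83 113 151 170 166 160 150 143 134 137 133 120 109 104 104 119 126 138
  156 163 168 180 181 182 182 183 185 185 187 189 187 190]]
```

Both views agree within about 2 mm and with the given sizes:

| Piece | Mid / grasp (x, y) mm | Direction |
|---|---|---|
| XLR | mid (436, 7) | axis 102.6° |
| Jack | mid (452, -263) | +y at -116.5° |
| Stick | body centre (532, -262) | +y at -77° |
| Clip | grasp (614, -293) | +y at 72° |

The tray centre is at (530, 290) and its long axis is at 89.3°. Next I refine the tray channel and compute the first move.

```bash
cat > go.py <<'E'
import sys
from h import *
from scipy.spatial.transform import Rotation as Ro
# usage: go.py x y z yaw(closing axis deg) -> numbers for the rows, from measured pose
def go(x,y,z,yaw):
    o=robot.get_obs(); q=np.array(o['tcp_rot']); R=Ro.from_quat(q[[1,2,3,0]])
    a=np.radians(yaw); Y=np.array([np.cos(a),np.sin(a),0]);Z=np.array([0,0,-1]);G=Ro.from_matrix(np.c_[np.cross(Y,Z),Y,Z])
    d=R.inv().apply(np.array([x,y,z])-o['tcp_pos'])/500; r=(R.inv()*G).as_rotvec()/np.pi
    print(f"t={o['time_s']:.2f}",np.round(o['tcp_pos'],1),'w',round(o['gripper_width'],1),'row',np.round(d,4),np.round(r,4))
v=list(map(float,sys.argv[1:]))
for i in range(0,len(v),4): go(*v[i:i+4])
E
python3 go.py 436 7 120 12.6 436 7 2.5 12.6
python3 - <<'E'
from m import *
T=shot('top'); f=T['frame'].max(2).astype(float)
def edges(x,ys):  # half-level crossings along column
    out=[]
    col=f[ys[0]:ys[1],x]; t=115
    for i in range(len(col)-1):
        if (col[i]-t)*(col[i+1]-t)<0: out.append(ys[0]+i+(t-col[i])/(col[i+1]-col[i]))
    return out
for x in (147,150,163,166,184,187,190,193,205,208,211,214,228):
    e=edges(x,(208,240)); print(x,plane(T,[[x,v] for v in e],25)[:,0] if e else None)
for y in (209,213,236,238):
    r=f[y,143:233]; t=115
    e=[143+i+(t-r[i])/(r[i+1]-r[i]) for i in range(len(r)-1) if (r[i]-t)*(r[i+1]-t)<0]
    print('row',y,plane(T,[[v,y] for v in e],25)[:,1])
E
```

```text
t=0.20 [247.7 573.4 221.8] w 87.0 row [-0.7951 -0.8903  0.2046] [-4.000e-04  1.000e-04  3.002e-01]
t=0.20 [247.7 573.4 221.8] w 87.0 row [-0.7951 -0.89    0.4396] [-4.000e-04  1.000e-04  3.002e-01]
147 [548.3 515.4]
150 [548.5 514.3]
163 [547.8 513.5]
166 [546.1 513.2]
184 [546.3 513.5]
187 [544.6 514.6]
190 [546.4 512.8]
193 [547.1 513. ]
205 [546.7 511.8]
208 [541.6 512. ]
211 [545.8]
214 [553.  498.7]
228 [543.4 511.2]
row 209 [420.5 401.1 374.2 201.3 179.9 156.3]
row 213 [421.  400.8 374.1 332.  314.6 201.1 180.6 157.6]
row 236 [422.2 402.3 375.9 263.2 251.7 157.7]
row 238 [422.2 402.  376.2 262.7 252.8 158.9]
```

```bash
python3 -m handwheel '[{"x":-0.795,"y":-0.89,"z":0.0,"az":0.3},{"x":-0.795,"y":-0.89,"z":0.0,"az":0.3},{"x":-0.795,"y":-0.89,"z":0.0,"az":0.3},{"x":-0.795,"y":-0.89,"z":0.0,"az":0.3},{"x":-0.795,"y":-0.89,"z":0.0,"az":0.3},{"x":-0.795,"y":-0.89,"z":0.0,"az":0.3},{"x":-0.795,"y":-0.89,"z":0.0,"az":0.3},{"x":-0.795,"y":-0.89,"z":0.0,"az":0.3},{"x":-0.795,"y":-0.89,"z":0.0,"az":0.3},{"x":-0.795,"y":-0.89,"z":0.0,"az":0.3},{"x":-0.795,"y":-0.89,"z":0.0,"az":0.3},{"x":-0.795,"y":-0.89,"z":0.0,"az":0.3}]' ; python3 go.py 436 7 80 12.6
```

```text
t=0.25 [247.7 573.5 222. ] w 86.9 row [-0.795  -0.8905  0.2847] [-3.000e-04  1.000e-04  3.002e-01]invalid input at $[0]: expected keys x, y, z, ax, ay, az
```

```bash
python3 -m handwheel '[{"x":-0.795,"y":-0.89,"z":0,"ax":0,"ay":0,"az":0.3},{"x":-0.795,"y":-0.89,"z":0,"ax":0,"ay":0,"az":0.3},{"x":-0.795,"y":-0.89,"z":0,"ax":0,"ay":0,"az":0.3},{"x":-0.795,"y":-0.89,"z":0,"ax":0,"ay":0,"az":0.3},{"x":-0.795,"y":-0.89,"z":0,"ax":0,"ay":0,"az":0.3},{"x":-0.795,"y":-0.89,"z":0,"ax":0,"ay":0,"az":0.3},{"x":-0.795,"y":-0.89,"z":0,"ax":0,"ay":0,"az":0.3},{"x":-0.795,"y":-0.89,"z":0,"ax":0,"ay":0,"az":0.3},{"x":-0.795,"y":-0.89,"z":0,"ax":0,"ay":0,"az":0.3},{"x":-0.795,"y":-0.89,"z":0,"ax":0,"ay":0,"az":0.3},{"x":-0.795,"y":-0.89,"z":0,"ax":0,"ay":0,"az":0.3},{"x":-0.795,"y":-0.89,"z":0,"ax":0,"ay":0,"az":0.3}]' ; python3 go.py 436 7 80 12.6
```

```text
time_s: 1.25
tcp_pos: [405.9, 97.4, 222.8]
tcp_rot: [0.0, 0.625, 0.781, 0.0]
force: [0.7, 0.8, -0.1]
gripper_width: 87.3
grip_force: 0.0
t=1.25 [405.9  97.4 222.8] w 87.3 row [-0.1896  0.0188  0.2857] [0.0004 0.     0.0003]
```

```bash
python3 -m handwheel '[{"x":-0.19,"y":0.019,"z":0.1,"ax":0,"ay":0,"az":0},{"x":-0.19,"y":0.019,"z":0.285,"ax":0,"ay":0,"az":0},{"x":-0.19,"y":0.019,"z":0.285,"ax":0,"ay":0,"az":0},{"x":-0.19,"y":0.019,"z":0.285,"ax":0,"ay":0,"az":0},{"x":-0.19,"y":0.019,"z":0.285,"ax":0,"ay":0,"az":0},{"x":-0.19,"y":0.019,"z":0.285,"ax":0,"ay":0,"az":0},{"x":-0.19,"y":0.019,"z":0.285,"ax":0,"ay":0,"az":0},{"x":-0.19,"y":0.019,"z":0.285,"ax":0,"ay":0,"az":0}]' 0.2 ; python3 go.py 436 7 4 12.6
python3 - <<'E'
from h import *
a=shot('top')['frame'][225:270,240:310];b=shot('side')['frame'][190:260,190:260]
M=np.hstack([cv2.resize(a,(490,315)),cv2.resize(b,(310,315))])
cv2.imwrite('pics/x1.png',M[:,:,::-1])
E
```

```text
time_s: 1.92
tcp_pos: [437.4, 9.3, 82.2]
tcp_rot: [0.001, 0.625, 0.781, 0.001]
force: [0.2, 1.2, 0.7]
gripper_width: 53.0
grip_force: 0.0
t=1.92 [437.4   9.3  82.2] w 53.0 row [-0.0037 -0.0042  0.1565] [0.001  0.0003 0.0004]
```

View pics/x1.png

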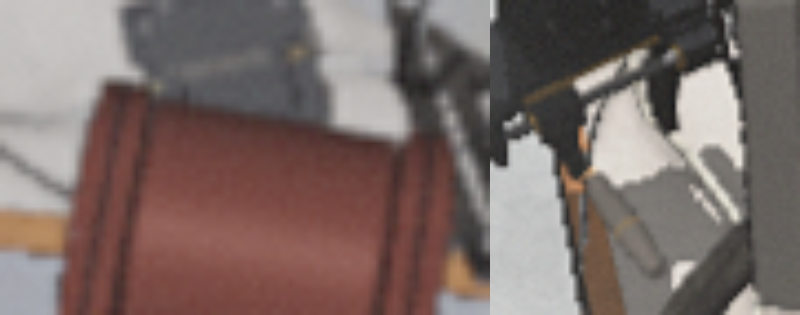

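The fingers straddle the barrel in the side view (right half, about (600,180)). I descend and grip.

```bash
python3 -m handwheel '[{"x":-0.003,"y":-0.003,"z":0.06,"ax":0,"ay":0,"az":0},{"x":-0.003,"y":-0.003,"z":0.12,"ax":0,"ay":0,"az":0},{"x":-0.003,"y":-0.003,"z":0.14,"ax":0,"ay":0,"az":0},{"x":-0.003,"y":-0.003,"z":0.157,"ax":0,"ay":0,"az":0},{"x":-0.003,"y":-0.003,"z":0.157,"ax":0,"ay":0,"az":0},{"x":-0.003,"y":-0.003,"z":0.157,"ax":0,"ay":0,"az":0}]' && python3 -m handwheel '[{"x":0,"y":0,"z":0,"ax":0,"ay":0,"az":0},{"x":0,"y":0,"z":0,"ax":0,"ay":0,"az":0},{"x":0,"y":0,"z":0,"ax":0,"ay":0,"az":0},{"x":0,"y":0,"z":0,"ax":0,"ay":0,"az":0},{"x":0,"y":0,"z":0,"ax":0,"ay":0,"az":0},{"x":0,"y":0,"z":0,"ax":0,"ay":0,"az":0},{"x":0,"y":0,"z":0,"ax":0,"ay":0,"az":0},{"x":0,"y":0,"z":0,"ax":0,"ay":0,"az":0}]' -1 25; python3 go.py 436 7 120 12.6
```

```text
time_s: 2.52
tcp_pos: [435.6, 7.0, 2.6]
tcp_rot: [0.001, 0.625, 0.781, 0.0]
force: [0.4, 0.3, -0.2]
gripper_width: 52.6
grip_force: 0.0
time_s: 3.18
tcp_pos: [434.8, 6.9, 1.7]
tcp_rot: [0.0, 0.625, 0.781, 0.0]
force: [-0.1, 0.2, 2.4]
gripper_width: 17.8
grip_force: 25.0
t=3.18 [434.8   6.9   1.7] w 17.8 row [-0.0003  0.0025 -0.2367] [0.     0.     0.0002]
```

```bash
python3 -m handwheel '[{"x":0,"y":0.0,"z":-0.05,"ax":0,"ay":0,"az":0},{"x":0,"y":0.0,"z":-0.12,"ax":0,"ay":0,"az":0},{"x":0,"y":0.0,"z":-0.2,"ax":0,"ay":0,"az":0},{"x":0,"y":0.0,"z":-0.2,"ax":0,"ay":0,"az":0},{"x":0,"y":0.0,"z":-0.2,"ax":0,"ay":0,"az":0}]'; python3 go.py 531.3 388.6 90 89.1
python3 - <<'E'
from h import *
b=shot('side')['frame'][170:270,180:290]
cv2.imwrite('pics/x2.png',cv2.resize(b,(440,400))[:,:,::-1])
E
```

```text
time_s: 3.6
tcp_pos: [437.0, 6.5, 104.2]
tcp_rot: [0.003, 0.625, 0.781, 0.001]
force: [-0.9, -0.2, -0.4]
gripper_width: 18.1
grip_force: 25.0
t=3.60 [437.    6.5 104.2] w 18.1 row [0.7044 0.3511 0.0288] [ 0.001   0.0018 -0.4248]
```

View pics/x2.png

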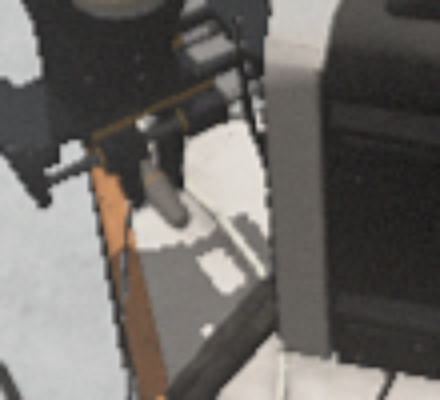

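The XLR is held in the fingers (around (165,195) in the crop), so I carry it to the tray.

```bash
python3 -m handwheel '[{"x":0.06,"y":0.03,"z":0,"ax":0,"ay":0,"az":-0.035},{"x":0.13,"y":0.065,"z":0,"ax":0,"ay":0,"az":-0.07},{"x":0.2,"y":0.1,"z":0,"ax":0,"ay":0,"az":-0.11},{"x":0.27,"y":0.135,"z":0,"ax":0,"ay":0,"az":-0.15},{"x":0.34,"y":0.17,"z":0,"ax":0,"ay":0,"az":-0.185},{"x":0.41,"y":0.205,"z":0,"ax":0,"ay":0,"az":-0.22},{"x":0.48,"y":0.24,"z":0,"ax":0,"ay":0,"az":-0.26},{"x":0.55,"y":0.275,"z":0,"ax":0,"ay":0,"az":-0.295},{"x":0.62,"y":0.31,"z":0,"ax":0,"ay":0,"az":-0.33},{"x":0.68,"y":0.34,"z":0,"ax":0,"ay":0,"az":-0.37},{"x":0.704,"y":0.351,"z":0.0,"ax":0,"ay":0,"az":-0.405},{"x":0.704,"y":0.351,"z":0.0,"ax":0,"ay":0,"az":-0.425}]'; python3 go.py 531.3 388.6 40 89.1
```

```text
time_s: 4.65
tcp_pos: [527.4, 391.4, 98.3]
tcp_rot: [-0.002, 0.003, 1.0, -0.0]
force: [0.4, -1.6, -0.8]
gripper_width: 17.9
grip_force: 25.0
t=4.65 [527.4 391.4  98.3] w 17.9 row [-0.0081 -0.0055  0.1166] [-0.0003 -0.0011  0.003 ]
```

```bash
python3 -m handwheel '[{"x":0,"y":0,"z":0.05,"ax":0,"ay":0,"az":0},{"x":0,"y":0,"z":0.1,"ax":0,"ay":0,"az":0},{"x":0,"y":0,"z":0.1,"ax":0,"ay":0,"az":0},{"x":0,"y":0,"z":0.1,"ax":0,"ay":0,"az":0},{"x":0,"y":0,"z":0.1,"ax":0,"ay":0,"az":0},{"x":0,"y":0,"z":0.1,"ax":0,"ay":0,"az":0}]'; python3 go.py 531.3 388.6 13.5 89.1
python3 - <<'E'
from h import *
a=shot('top')['frame'][185:260,130:240];b=shot('side')['frame'][110:210,180:280]
M=np.hstack([cv2.resize(a,(440,300)),cv2.resize(b,(300,300))])
cv2.imwrite('pics/x3.png',M[:,:,::-1])
E
```

```text
time_s: 5.15
tcp_pos: [529.7, 389.1, 52.7]
tcp_rot: [0.001, 0.008, 1.0, 0.0]
force: [-0.2, -0.7, 0.4]
gripper_width: 17.9
grip_force: 25.0
t=5.15 [529.7 389.1  52.7] w 17.9 row [-0.003  -0.001   0.0785] [0.0003 0.0004 0.0001]
```

View pics/x3.png

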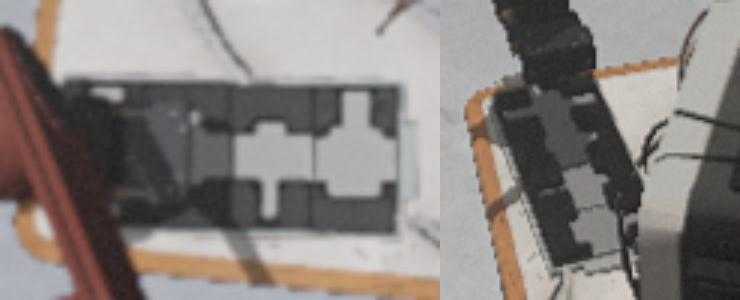

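The view is mostly blocked by the wrist, and the XLR is over the leftmost pocket. I lower it slowly and release.

```bash
python3 -m handwheel '[{"x":-0.003,"y":-0.001,"z":0.015,"ax":0,"ay":0,"az":0},{"x":-0.003,"y":-0.001,"z":0.03,"ax":0,"ay":0,"az":0},{"x":-0.003,"y":-0.001,"z":0.04,"ax":0,"ay":0,"az":0},{"x":-0.003,"y":-0.001,"z":0.05,"ax":0,"ay":0,"az":0},{"x":-0.003,"y":-0.001,"z":0.06,"ax":0,"ay":0,"az":0},{"x":-0.003,"y":-0.001,"z":0.068,"ax":0,"ay":0,"az":0},{"x":-0.003,"y":-0.001,"z":0.076,"ax":0,"ay":0,"az":0},{"x":-0.003,"y":-0.001,"z":0.076,"ax":0,"ay":0,"az":0},{"x":-0.003,"y":-0.001,"z":0.076,"ax":0,"ay":0,"az":0}]'
```

```text
time_s: 6.0
tcp_pos: [530.4, 388.3, 13.3]
tcp_rot: [-0.0, 0.008, 1.0, -0.0]
force: [0.5, 1.0, -1.3]
gripper_width: 17.9
grip_force: 25.0
```

```bash
python3 -m handwheel '[{"x":0,"y":0,"z":0,"ax":0,"ay":0,"az":0},{"x":0,"y":0,"z":0,"ax":0,"ay":0,"az":0},{"x":0,"y":0,"z":0,"ax":0,"ay":0,"az":0},{"x":0,"y":0,"z":0,"ax":0,"ay":0,"az":0},{"x":0,"y":0,"z":-0.05,"ax":0,"ay":0,"az":0},{"x":0,"y":0,"z":-0.12,"ax":0,"ay":0,"az":0},{"x":0,"y":0,"z":-0.2,"ax":0,"ay":0,"az":0},{"x":-0.15,"y":0.2,"z":-0.26,"ax":0,"ay":0,"az":0},{"x":-0.3,"y":0.4,"z":-0.26,"ax":0,"ay":0,"az":0},{"x":-0.3,"y":0.4,"z":-0.26,"ax":0,"ay":0,"az":0},{"x":-0.3,"y":0.4,"z":-0.26,"ax":0,"ay":0,"az":0},{"x":-0.3,"y":0.4,"z":-0.26,"ax":0,"ay":0,"az":0}]' -0.2; python3 go.py 360 0 150 89
python3 - <<'E'
from h import *
a=shot('top','t4.png')['frame'][185:260,130:240];b=shot('side')['frame'][110:210,180:280]
M=np.hstack([cv2.resize(a,(440,300)),cv2.resize(b,(300,300))])
cv2.imwrite('pics/x4.png',M[:,:,::-1])
E
```

```text
time_s: 7.0
tcp_pos: [656.6, 551.5, 140.1]
tcp_rot: [0.0, 0.008, 1.0, 0.0]
force: [1.9, 0.8, 0.2]
gripper_width: 34.7
grip_force: 0.0
t=7.00 [656.6 551.5 140.1] w 34.7 row [ 0.5763 -1.1118 -0.0212] [0.0002 0.0003 0.0007]
```

View pics/x4.png

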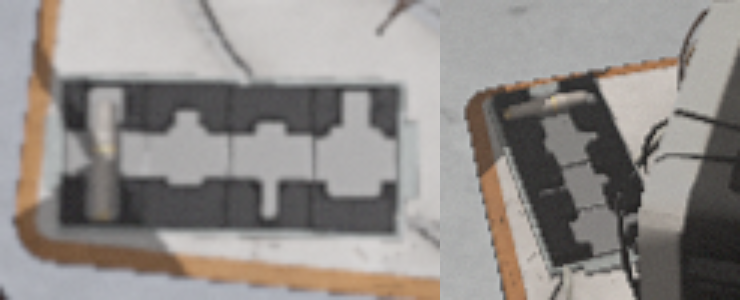

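The XLR lies in the left pocket in both views (top crop: from (105,95) to (98,218)). Next is the jack.

```bash
python3 -m handwheel '[{"x":0.51,"y":-0.9,"z":-0.06,"ax":0,"ay":0,"az":0},{"x":0.51,"y":-0.9,"z":-0.06,"ax":0,"ay":0,"az":0},{"x":0.51,"y":-0.9,"z":-0.06,"ax":0,"ay":0,"az":0},{"x":0.51,"y":-0.9,"z":-0.06,"ax":0,"ay":0,"az":0},{"x":0.51,"y":-0.9,"z":-0.06,"ax":0,"ay":0,"az":0},{"x":0.51,"y":-0.9,"z":-0.06,"ax":0,"ay":0,"az":0},{"x":0.51,"y":-0.9,"z":-0.06,"ax":0,"ay":0,"az":0},{"x":0.51,"y":-0.9,"z":-0.06,"ax":0,"ay":0,"az":0},{"x":0.51,"y":-0.9,"z":-0.06,"ax":0,"ay":0,"az":0},{"x":0.51,"y":-0.9,"z":-0.06,"ax":0,"ay":0,"az":0},{"x":0.51,"y":-0.9,"z":-0.06,"ax":0,"ay":0,"az":0},{"x":0.51,"y":-0.9,"z":-0.06,"ax":0,"ay":0,"az":0}]' 0; python3 go.py 375 -170 150 89
```

```text
time_s: 8.1
tcp_pos: [401.0, 118.0, 167.8]
tcp_rot: [0.0, 0.007, 1.0, -0.0]
force: [-0.0, -0.4, 1.1]
gripper_width: 43.7
grip_force: 0.0
t=8.10 [401.  118.  167.8] w 43.7 row [ 0.0436 -0.5767  0.0358] [-0.0001  0.0002  0.0009]
```

```bash
python3 -m handwheel '[{"x":0.044,"y":-0.577,"z":0.036,"ax":0,"ay":0,"az":0},{"x":0.044,"y":-0.577,"z":0.036,"ax":0,"ay":0,"az":0},{"x":0.044,"y":-0.577,"z":0.036,"ax":0,"ay":0,"az":0},{"x":0.044,"y":-0.577,"z":0.036,"ax":0,"ay":0,"az":0},{"x":0.044,"y":-0.577,"z":0.036,"ax":0,"ay":0,"az":0.1},{"x":0.044,"y":-0.577,"z":0.036,"ax":0,"ay":0,"az":0.15},{"x":0.044,"y":-0.577,"z":0.036,"ax":0,"ay":0,"az":0.2},{"x":0.044,"y":-0.577,"z":0.036,"ax":0,"ay":0,"az":0.25},{"x":0.044,"y":-0.577,"z":0.036,"ax":0,"ay":0,"az":0.3},{"x":0.044,"y":-0.577,"z":0.036,"ax":0,"ay":0,"az":0.34}]'; python3 go.py 445.8 -276 80 -26.4
```

```text
time_s: 8.93
tcp_pos: [375.5, -169.4, 149.8]
tcp_rot: [-0.0, 0.378, 0.926, -0.0]
force: [0.8, 0.3, -0.2]
gripper_width: 43.4
grip_force: 0.0
t=8.93 [ 375.5 -169.4  149.8] w 43.4 row [-0.2495 -0.0541  0.1397] [-0.     -0.      0.4002]
```

```bash
python3 -m handwheel '[{"x":-0.03,"y":-0.006,"z":0,"ax":0,"ay":0,"az":0.4},{"x":-0.08,"y":-0.015,"z":0,"ax":0,"ay":0,"az":0.4},{"x":-0.15,"y":-0.03,"z":0.06,"ax":0,"ay":0,"az":0.4},{"x":-0.25,"y":-0.054,"z":0.14,"ax":0,"ay":0,"az":0.4},{"x":-0.25,"y":-0.054,"z":0.14,"ax":0,"ay":0,"az":0.4},{"x":-0.25,"y":-0.054,"z":0.14,"ax":0,"ay":0,"az":0.4},{"x":-0.25,"y":-0.054,"z":0.14,"ax":0,"ay":0,"az":0.4},{"x":-0.25,"y":-0.054,"z":0.14,"ax":0,"ay":0,"az":0.4},{"x":-0.25,"y":-0.054,"z":0.14,"ax":0,"ay":0,"az":0.4},{"x":-0.25,"y":-0.054,"z":0.14,"ax":0,"ay":0,"az":0.4},{"x":-0.25,"y":-0.054,"z":0.14,"ax":0,"ay":0,"az":0.4},{"x":-0.25,"y":-0.054,"z":0.14,"ax":0,"ay":0,"az":0.4}]'; python3 go.py 445.8 -276 3 -26.4
python3 - <<'E'
from h import *
a=shot('top')['frame'][190:270,330:410];b=shot('side')['frame'][260:350,230:320]
M=np.hstack([cv2.resize(a,(400,400)),cv2.resize(b,(400,400))])
cv2.imwrite('pics/j1.png',M[:,:,::-1])
E
```

```text
time_s: 9.93
tcp_pos: [447.7, -274.4, 80.3]
tcp_rot: [0.0, 0.846, 0.532, 0.0]
force: [-0.1, -0.4, 0.7]
gripper_width: 43.4
grip_force: 0.0
t=9.93 [ 447.7 -274.4   80.3] w 43.4 row [-0.0044 -0.0021  0.1545] [0.0001 0.     0.0041]
```

View pics/j1.png

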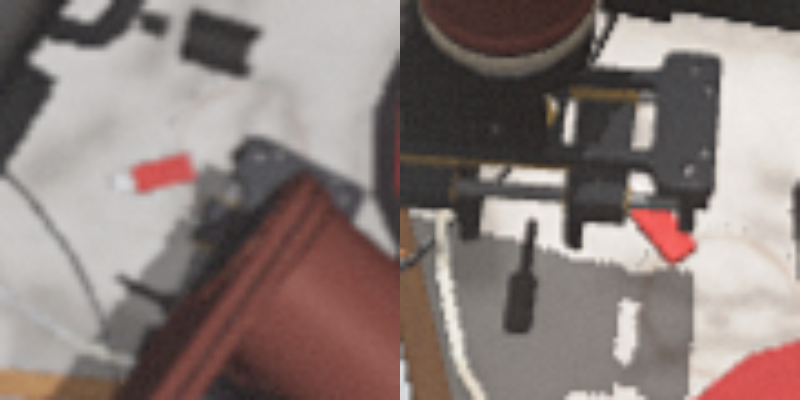

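Both fingers are at (468,225) and (573,235) in the right crop, either side of the jack at (518,290). Descending.

```bash
python3 -m handwheel '[{"x":-0.004,"y":-0.001,"z":0.06,"ax":0,"ay":0,"az":0.004},{"x":-0.004,"y":-0.001,"z":0.12,"ax":0,"ay":0,"az":0.004},{"x":-0.004,"y":-0.001,"z":0.14,"ax":0,"ay":0,"az":0.004},{"x":-0.004,"y":-0.001,"z":0.153,"ax":0,"ay":0,"az":0.004},{"x":-0.004,"y":-0.001,"z":0.153,"ax":0,"ay":0,"az":0.004},{"x":-0.004,"y":-0.001,"z":0.153,"ax":0,"ay":0,"az":0.004}]' && python3 -m handwheel '[{"x":0,"y":0,"z":0,"ax":0,"ay":0,"az":0},{"x":0,"y":0,"z":0,"ax":0,"ay":0,"az":0},{"x":0,"y":0,"z":0,"ax":0,"ay":0,"az":0},{"x":0,"y":0,"z":0,"ax":0,"ay":0,"az":0},{"x":0,"y":0,"z":0,"ax":0,"ay":0,"az":0},{"x":0,"y":0,"z":0,"ax":0,"ay":0,"az":0},{"x":0,"y":0,"z":0,"ax":0,"ay":0,"az":0},{"x":0,"y":0,"z":0,"ax":0,"ay":0,"az":0}]' -1 25; python3 go.py 446 -276 120 -26.4
```

```text
time_s: 10.53
tcp_pos: [447.3, -276.6, 4.4]
tcp_rot: [0.0, 0.85, 0.526, 0.0]
force: [0.2, 0.3, 0.2]
gripper_width: 43.7
grip_force: 0.0
time_s: 11.2
tcp_pos: [447.0, -276.3, 3.9]
tcp_rot: [0.0, 0.851, 0.526, 0.0]
force: [-0.6, 1.4, 3.0]
gripper_width: 13.6
grip_force: 25.0
t=11.20 [ 447.  -276.3    3.9] w 13.6 row [-2.000e-04 -2.000e-03 -2.322e-01] [ 0.      0.     -0.0009]
```

```bash
python3 -m handwheel '[{"x":0,"y":0,"z":-0.05,"ax":0,"ay":0,"az":0},{"x":0,"y":0,"z":-0.11,"ax":0,"ay":0,"az":0},{"x":0,"y":0,"z":-0.18,"ax":0,"ay":0,"az":0},{"x":0,"y":0,"z":-0.25,"ax":0,"ay":0,"az":0},{"x":0,"y":0,"z":-0.25,"ax":0,"ay":0,"az":0},{"x":0,"y":0,"z":-0.25,"ax":0,"ay":0,"az":0}]'; python3 go.py 380 -180 140 40
python3 - <<'E'
from h import *
b=shot('side')['frame'][230:350,210:320]
cv2.imwrite('pics/j2.png',cv2.resize(b,(440,480))[:,:,::-1])
E
```

```text
time_s: 11.7
tcp_pos: [448.5, -277.6, 131.4]
tcp_rot: [0.003, 0.851, 0.526, 0.001]
force: [0.5, -0.3, -1.6]
gripper_width: 13.6
grip_force: 25.0
t=11.70 [ 448.5 -277.6  131.4] w 13.6 row [ 0.1134 -0.2097 -0.0186] [ 0.0013  0.0014 -0.3697]
```

View pics/j2.png

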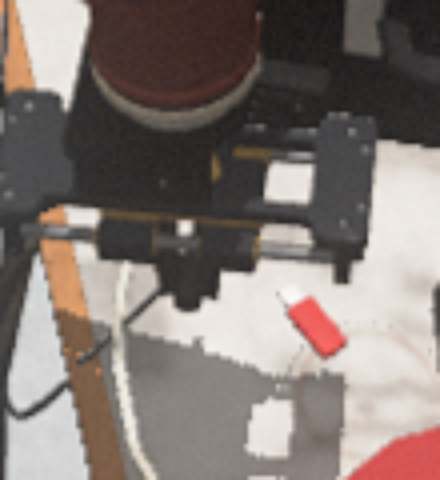

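The table where the jack lay is clear and the gripper width holds at 13.6 mm, so it is held. I retreat and turn.

```bash
python3 -m handwheel '[{"x":0.02,"y":-0.035,"z":-0.018,"ax":0,"ay":0,"az":-0.035},{"x":0.04,"y":-0.07,"z":-0.018,"ax":0,"ay":0,"az":-0.07},{"x":0.06,"y":-0.105,"z":-0.018,"ax":0,"ay":0,"az":-0.11},{"x":0.08,"y":-0.14,"z":-0.018,"ax":0,"ay":0,"az":-0.15},{"x":0.1,"y":-0.18,"z":-0.018,"ax":0,"ay":0,"az":-0.19},{"x":0.113,"y":-0.21,"z":-0.018,"ax":0,"ay":0,"az":-0.23},{"x":0.113,"y":-0.21,"z":-0.018,"ax":0,"ay":0,"az":-0.265},{"x":0.113,"y":-0.21,"z":-0.018,"ax":0,"ay":0,"az":-0.3},{"x":0.113,"y":-0.21,"z":-0.018,"ax":0,"ay":0,"az":-0.335},{"x":0.113,"y":-0.21,"z":-0.018,"ax":0,"ay":0,"az":-0.37},{"x":0.113,"y":-0.21,"z":-0.018,"ax":0,"ay":0,"az":-0.37}]'; python3 go.py 380 80 140 89.1
```

```text
time_s: 12.67
tcp_pos: [377.0, -177.9, 135.6]
tcp_rot: [-0.002, 0.421, 0.907, 0.0]
force: [-0.4, -0.4, -0.4]
gripper_width: 13.8
grip_force: 25.0
t=12.67 [ 377.  -177.9  135.6] w 13.8 row [ 0.3897  0.338  -0.0076] [ 2.000e-04 -1.200e-03 -2.713e-01]
```

```bash
python3 -m handwheel '[{"x":0.02,"y":0.017,"z":-0.008,"ax":0,"ay":0,"az":-0.035},{"x":0.06,"y":0.05,"z":-0.008,"ax":0,"ay":0,"az":-0.07},{"x":0.1,"y":0.087,"z":-0.008,"ax":0,"ay":0,"az":-0.11},{"x":0.15,"y":0.13,"z":-0.008,"ax":0,"ay":0,"az":-0.15},{"x":0.2,"y":0.174,"z":-0.008,"ax":0,"ay":0,"az":-0.19},{"x":0.25,"y":0.217,"z":-0.008,"ax":0,"ay":0,"az":-0.23},{"x":0.3,"y":0.26,"z":-0.008,"ax":0,"ay":0,"az":-0.272},{"x":0.35,"y":0.304,"z":-0.008,"ax":0,"ay":0,"az":-0.272},{"x":0.39,"y":0.338,"z":-0.008,"ax":0,"ay":0,"az":-0.272},{"x":0.39,"y":0.338,"z":-0.008,"ax":0,"ay":0,"az":-0.272}]'; python3 go.py 533.5 257 80 89.1
```

```text
time_s: 13.5
tcp_pos: [380.7, 83.0, 140.3]
tcp_rot: [-0.001, 0.008, 1.0, 0.001]
force: [-0.1, -0.4, -0.5]
gripper_width: 13.5
grip_force: 25.0
t=13.50 [380.7  83.  140.3] w 13.5 row [-0.3     0.353   0.1205] [ 0.0006 -0.0008 -0.0004]
```

```bash
python3 -m handwheel '[{"x":-0.04,"y":0.05,"z":0.0,"ax":0,"ay":0,"az":0},{"x":-0.08,"y":0.1,"z":0.0,"ax":0,"ay":0,"az":0},{"x":-0.13,"y":0.15,"z":0.0,"ax":0,"ay":0,"az":0},{"x":-0.17,"y":0.2,"z":0.0,"ax":0,"ay":0,"az":0},{"x":-0.22,"y":0.25,"z":0.02,"ax":0,"ay":0,"az":0},{"x":-0.26,"y":0.3,"z":0.05,"ax":0,"ay":0,"az":0},{"x":-0.3,"y":0.353,"z":0.08,"ax":0,"ay":0,"az":0},{"x":-0.3,"y":0.353,"z":0.12,"ax":0,"ay":0,"az":0},{"x":-0.3,"y":0.353,"z":0.15,"ax":0,"ay":0,"az":0},{"x":-0.3,"y":0.353,"z":0.18,"ax":0,"ay":0,"az":0},{"x":-0.3,"y":0.353,"z":0.18,"ax":0,"ay":0,"az":0},{"x":-0.3,"y":0.353,"z":0.18,"ax":0,"ay":0,"az":0}]'; python3 go.py 533.1 257 18.5 89.1
```

```text
time_s: 14.5
tcp_pos: [533.7, 251.9, 49.5]
tcp_rot: [-0.002, 0.01, 1.0, -0.001]
force: [-0.2, -0.9, 0.2]
gripper_width: 13.5
grip_force: 25.0
t=14.50 [533.7 251.9  49.5] w 13.5 row [0.0011 0.0104 0.062 ] [-0.0005 -0.0014 -0.0013]
```

```bash
python3 -m handwheel '[{"x":0,"y":0,"z":0,"ax":0,"ay":0,"az":0},{"x":0,"y":0,"z":0,"ax":0,"ay":0,"az":0}]'; python3 go.py 533.1 257 18.5 89.1
```

```text
time_s: 14.67
tcp_pos: [536.1, 252.9, 52.8]
tcp_rot: [0.001, 0.009, 1.0, 0.0]
force: [-0.3, -0.4, 1.2]
gripper_width: 13.7
grip_force: 25.0
t=14.67 [536.1 252.9  52.8] w 13.7 row [0.0063 0.008  0.0686] [ 0.0002  0.0006 -0.0009]
```

```bash
python3 -m handwheel '[{"x":0.005,"y":0.008,"z":0,"ax":0,"ay":0,"az":0},{"x":0.005,"y":0.008,"z":0.01,"ax":0,"ay":0,"az":0},{"x":0.005,"y":0.008,"z":0.02,"ax":0,"ay":0,"az":0},{"x":0.005,"y":0.008,"z":0.02,"ax":0,"ay":0,"az":0},{"x":0.005,"y":0.008,"z":0.02,"ax":0,"ay":0,"az":0}]'; python3 go.py 533.1 257 18.5 89.1
```

```text
time_s: 15.08
tcp_pos: [532.2, 257.0, 41.1]
tcp_rot: [-0.001, 0.009, 1.0, -0.0]
force: [-1.0, -0.9, 0.3]
gripper_width: 13.5
grip_force: 25.0
t=15.08 [532.2 257.   41.1] w 13.5 row [-0.0018  0.0001  0.0452] [-0.0001 -0.0003 -0.0005]
```

```bash
python3 -m handwheel '[{"x":0,"y":0,"z":0.01,"ax":0,"ay":0,"az":0},{"x":0,"y":0,"z":0.02,"ax":0,"ay":0,"az":0},{"x":0,"y":0,"z":0.03,"ax":0,"ay":0,"az":0},{"x":0,"y":0,"z":0.038,"ax":0,"ay":0,"az":0},{"x":0,"y":0,"z":0.045,"ax":0,"ay":0,"az":0},{"x":0,"y":0,"z":0.045,"ax":0,"ay":0,"az":0},{"x":0,"y":0,"z":0.045,"ax":0,"ay":0,"az":0}]'; python3 go.py 533.1 257 18.5 89.1
```

```text
time_s: 15.67
tcp_pos: [532.6, 257.0, 18.9]
tcp_rot: [-0.0, 0.009, 1.0, -0.0]
force: [-0.4, 0.1, -0.4]
gripper_width: 13.8
grip_force: 25.0
t=15.67 [532.6 257.   18.9] w 13.8 row [-0.001  -0.0001  0.0007] [-0.0001 -0.0002 -0.0005]
```

```bash
python3 -m handwheel '[{"x":0,"y":0,"z":0,"ax":0,"ay":0,"az":0},{"x":0,"y":0,"z":0,"ax":0,"ay":0,"az":0},{"x":0,"y":0,"z":0,"ax":0,"ay":0,"az":0},{"x":0,"y":0,"z":0,"ax":0,"ay":0,"az":0},{"x":0,"y":0,"z":-0.05,"ax":0,"ay":0,"az":0},{"x":0,"y":0,"z":-0.12,"ax":0,"ay":0,"az":0},{"x":0,"y":0,"z":-0.2,"ax":0,"ay":0,"az":0},{"x":0.06,"y":-0.07,"z":-0.24,"ax":0,"ay":0,"az":0},{"x":0.12,"y":-0.14,"z":-0.24,"ax":0,"ay":0,"az":0},{"x":0.18,"y":-0.21,"z":-0.24,"ax":0,"ay":0,"az":0},{"x":0.24,"y":-0.28,"z":-0.24,"ax":0,"ay":0,"az":0},{"x":0.3,"y":-0.35,"z":-0.24,"ax":0,"ay":0,"az":0}]' -0.31; python3 go.py 375 -170 150 89
python3 - <<'E'
from h import *
a=shot('top','t5.png')['frame'][185:260,130:240];b=shot('side')['frame'][110:210,180:280]
M=np.hstack([cv2.resize(a,(440,300)),cv2.resize(b,(300,300))])
cv2.imwrite('pics/j4.png',M[:,:,::-1])
E
```

```text
time_s: 16.67
tcp_pos: [395.5, 103.0, 139.2]
tcp_rot: [0.0, 0.008, 1.0, -0.0]
force: [-0.0, -1.8, 1.3]
gripper_width: 29.9
grip_force: 0.0
t=16.67 [395.5 103.  139.2] w 29.9 row [ 0.0319 -0.5467 -0.0215] [-0.      0.0003  0.0003]
```

View pics/j4.png

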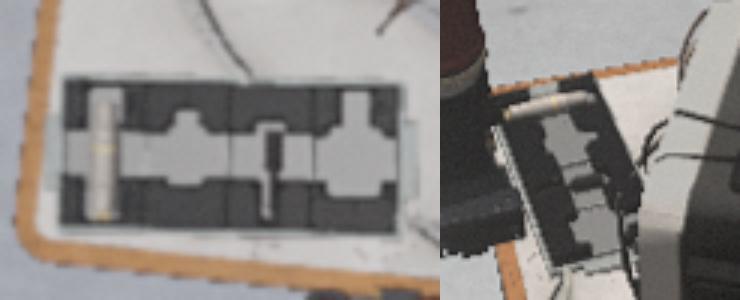

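The jack lies in its pocket (274,130)-(268,218) with its pin in the slot, and the XLR lies home. Next is the stick.

```bash
python3 -m handwheel '[{"x":0.032,"y":-0.547,"z":-0.02,"ax":0,"ay":0,"az":0},{"x":0.032,"y":-0.547,"z":-0.02,"ax":0,"ay":0,"az":0},{"x":0.032,"y":-0.547,"z":-0.02,"ax":0,"ay":0,"az":0},{"x":0.032,"y":-0.547,"z":-0.02,"ax":0,"ay":0,"az":0},{"x":0.032,"y":-0.547,"z":-0.02,"ax":0,"ay":0,"az":0.1},{"x":0.032,"y":-0.547,"z":-0.02,"ax":0,"ay":0,"az":0.15},{"x":0.032,"y":-0.547,"z":-0.02,"ax":0,"ay":0,"az":0.2},{"x":0.032,"y":-0.547,"z":-0.02,"ax":0,"ay":0,"az":0.25},{"x":0.032,"y":-0.547,"z":-0.02,"ax":0,"ay":0,"az":0.3},{"x":0.032,"y":-0.547,"z":-0.02,"ax":0,"ay":0,"az":0.34}]' 0; python3 go.py 532 -262 80 13.2
```

```text
time_s: 17.6
tcp_pos: [376.5, -170.1, 149.5]
tcp_rot: [0.0, 0.378, 0.926, 0.0]
force: [-0.1, -0.3, -0.1]
gripper_width: 43.4
grip_force: 0.0
t=17.60 [ 376.5 -170.1  149.5] w 43.4 row [-0.3506  0.0864  0.1392] [0.0002 0.0002 0.1798]
```

```bash
python3 - <<'E'
from m import *
T=shot('top');S=shot('side')
for n,c,a in(('T',T,(350,218,25,15)),('S',S,(275,295,25,30))):
    W,r,l=blob(c,a,red,7); print(n,len(W),r)
E
```

```text
T 61 ((531.3345947265625, -261.59747314453125), (16.096464157104492, 36.31038284301758), 14.187405586242676)
S 113 ((532.6552734375, -262.5243835449219), (18.49927520751953, 39.897918701171875), 15.556816101074219)
```

Stick unmoved.

```bash
python3 -m handwheel '[{"x":-0.35,"y":0.086,"z":0,"ax":0,"ay":0,"az":0.18},{"x":-0.35,"y":0.086,"z":0.05,"ax":0,"ay":0,"az":0.18},{"x":-0.35,"y":0.086,"z":0.14,"ax":0,"ay":0,"az":0.18},{"x":-0.35,"y":0.086,"z":0.14,"ax":0,"ay":0,"az":0.18},{"x":-0.35,"y":0.086,"z":0.14,"ax":0,"ay":0,"az":0.18},{"x":-0.35,"y":0.086,"z":0.14,"ax":0,"ay":0,"az":0.18},{"x":-0.35,"y":0.086,"z":0.14,"ax":0,"ay":0,"az":0.18},{"x":-0.35,"y":0.086,"z":0.14,"ax":0,"ay":0,"az":0.18},{"x":-0.35,"y":0.086,"z":0.14,"ax":0,"ay":0,"az":0.18}]'; python3 go.py 532 -262 3 13.5
```

```text
time_s: 18.45
tcp_pos: [532.1, -259.6, 80.6]
tcp_rot: [0.001, 0.617, 0.787, 0.0]
force: [0.5, 0.6, 0.5]
gripper_width: 43.3
grip_force: 0.0
t=18.45 [ 532.1 -259.6   80.6] w 43.3 row [-0.0045 -0.0015  0.1552] [0.0004 0.0004 0.0016]
```

```bash
python3 -m handwheel '[{"x":-0.004,"y":-0.001,"z":0.06,"ax":0,"ay":0,"az":0},{"x":-0.004,"y":-0.001,"z":0.12,"ax":0,"ay":0,"az":0},{"x":-0.004,"y":-0.001,"z":0.14,"ax":0,"ay":0,"az":0},{"x":-0.004,"y":-0.001,"z":0.154,"ax":0,"ay":0,"az":0},{"x":-0.004,"y":-0.001,"z":0.154,"ax":0,"ay":0,"az":0},{"x":-0.004,"y":-0.001,"z":0.154,"ax":0,"ay":0,"az":0}]' && python3 -m handwheel '[{"x":0,"y":0,"z":0,"ax":0,"ay":0,"az":0},{"x":0,"y":0,"z":0,"ax":0,"ay":0,"az":0},{"x":0,"y":0,"z":0,"ax":0,"ay":0,"az":0},{"x":0,"y":0,"z":0,"ax":0,"ay":0,"az":0},{"x":0,"y":0,"z":0,"ax":0,"ay":0,"az":0},{"x":0,"y":0,"z":0,"ax":0,"ay":0,"az":0},{"x":0,"y":0,"z":0,"ax":0,"ay":0,"az":0}]' -1 25 && python3 -m handwheel '[{"x":0,"y":0,"z":-0.05,"ax":0,"ay":0,"az":0},{"x":0,"y":0,"z":-0.11,"ax":0,"ay":0,"az":0},{"x":0,"y":0,"z":-0.18,"ax":0,"ay":0,"az":0},{"x":0,"y":0,"z":-0.25,"ax":0,"ay":0,"az":0},{"x":0,"y":0,"z":-0.25,"ax":0,"ay":0,"az":0},{"x":0,"y":0,"z":-0.25,"ax":0,"ay":0,"az":0}]'; python3 go.py 385 -180 140 -60
```

```text
time_s: 18.95
tcp_pos: [532.6, -262.3, 3.8]
tcp_rot: [0.001, 0.618, 0.786, 0.0]
force: [0.5, -0.8, 0.3]
gripper_width: 43.3
grip_force: 0.0
time_s: 19.53
tcp_pos: [532.1, -262.0, 2.6]
tcp_rot: [0.0, 0.618, 0.786, 0.0]
force: [-0.5, 0.3, 4.0]
gripper_width: 18.5
grip_force: 25.0
time_s: 20.03
tcp_pos: [533.6, -263.0, 130.1]
tcp_rot: [0.003, 0.618, 0.786, 0.0]
force: [0.6, 0.1, 0.3]
gripper_width: 18.1
grip_force: 25.0
t=20.03 [ 533.6 -263.   130.1] w 18.1 row [ 0.2313 -0.2496 -0.0217] [2.000e-03 4.000e-04 4.091e-01]
```

```bash
python3 -m handwheel '[{"x":0.02,"y":-0.022,"z":-0.02,"ax":0,"ay":0,"az":0.03},{"x":0.05,"y":-0.055,"z":-0.02,"ax":0,"ay":0,"az":0.07},{"x":0.08,"y":-0.087,"z":-0.02,"ax":0,"ay":0,"az":0.11},{"x":0.11,"y":-0.12,"z":-0.02,"ax":0,"ay":0,"az":0.145},{"x":0.14,"y":-0.15,"z":-0.02,"ax":0,"ay":0,"az":0.18},{"x":0.17,"y":-0.184,"z":-0.02,"ax":0,"ay":0,"az":0.22},{"x":0.2,"y":-0.217,"z":-0.02,"ax":0,"ay":0,"az":0.26},{"x":0.231,"y":-0.25,"z":-0.02,"ax":0,"ay":0,"az":0.295},{"x":0.231,"y":-0.25,"z":-0.02,"ax":0,"ay":0,"az":0.335},{"x":0.231,"y":-0.25,"z":-0.02,"ax":0,"ay":0,"az":0.37},{"x":0.231,"y":-0.25,"z":-0.02,"ax":0,"ay":0,"az":0.409},{"x":0.231,"y":-0.25,"z":-0.02,"ax":0,"ay":0,"az":0.409}]'; python3 go.py 380 120 140 -90.9
```

```text
time_s: 21.03
tcp_pos: [382.0, -178.3, 135.5]
tcp_rot: [-0.001, 0.966, 0.257, -0.001]
force: [-0.3, 0.5, -1.1]
gripper_width: 18.8
grip_force: 25.0
t=21.03 [ 382.  -178.3  135.5] w 18.8 row [ 0.2926 -0.5199 -0.0081] [-0.0007  0.0006  0.1703]
```

```bash
python3 -m handwheel '[{"x":0.02,"y":-0.035,"z":-0.008,"ax":0,"ay":0,"az":0.03},{"x":0.05,"y":-0.09,"z":-0.008,"ax":0,"ay":0,"az":0.06},{"x":0.08,"y":-0.142,"z":-0.008,"ax":0,"ay":0,"az":0.1},{"x":0.11,"y":-0.195,"z":-0.008,"ax":0,"ay":0,"az":0.14},{"x":0.14,"y":-0.25,"z":-0.008,"ax":0,"ay":0,"az":0.17},{"x":0.17,"y":-0.3,"z":-0.008,"ax":0,"ay":0,"az":0.17},{"x":0.2,"y":-0.355,"z":-0.008,"ax":0,"ay":0,"az":0.17},{"x":0.23,"y":-0.41,"z":-0.008,"ax":0,"ay":0,"az":0.17},{"x":0.26,"y":-0.462,"z":-0.008,"ax":0,"ay":0,"az":0.17},{"x":0.28,"y":-0.5,"z":-0.008,"ax":0,"ay":0,"az":0.17},{"x":0.293,"y":-0.52,"z":-0.008,"ax":0,"ay":0,"az":0.17},{"x":0.293,"y":-0.52,"z":-0.008,"ax":0,"ay":0,"az":0.17}]'; python3 go.py 530.3 323.2 60 -90.9
```

```text
time_s: 22.03
tcp_pos: [378.8, 121.3, 139.9]
tcp_rot: [-0.0, 1.0, -0.002, -0.001]
force: [-0.1, -0.3, -0.5]
gripper_width: 18.8
grip_force: 25.0
t=22.03 [378.8 121.3 139.9] w 18.8 row [ 0.302  -0.4047  0.1593] [-0.0001  0.0007  0.004 ]
```

```bash
python3 -m handwheel '[{"x":0.04,"y":-0.054,"z":0,"ax":0,"ay":0,"az":0.004},{"x":0.08,"y":-0.107,"z":0,"ax":0,"ay":0,"az":0.004},{"x":0.12,"y":-0.16,"z":0,"ax":0,"ay":0,"az":0.004},{"x":0.16,"y":-0.214,"z":0.02,"ax":0,"ay":0,"az":0.004},{"x":0.2,"y":-0.268,"z":0.04,"ax":0,"ay":0,"az":0.004},{"x":0.24,"y":-0.32,"z":0.06,"ax":0,"ay":0,"az":0.004},{"x":0.28,"y":-0.375,"z":0.08,"ax":0,"ay":0,"az":0.004},{"x":0.302,"y":-0.405,"z":0.11,"ax":0,"ay":0,"az":0.004},{"x":0.302,"y":-0.405,"z":0.14,"ax":0,"ay":0,"az":0.004},{"x":0.302,"y":-0.405,"z":0.16,"ax":0,"ay":0,"az":0.004},{"x":0.302,"y":-0.405,"z":0.16,"ax":0,"ay":0,"az":0.004},{"x":0.302,"y":-0.405,"z":0.16,"ax":0,"ay":0,"az":0.004}]'; python3 go.py 530.3 323.2 40 -90.9
```

```text
time_s: 23.03
tcp_pos: [531.9, 318.8, 59.7]
tcp_rot: [0.001, 1.0, -0.011, -0.002]
force: [-0.0, -0.5, 0.0]
gripper_width: 18.8
grip_force: 25.0
t=23.03 [531.9 318.8  59.7] w 18.8 row [-0.0032 -0.0087  0.0393] [ 0.0005  0.001  -0.0022]
```

```bash
python3 -m handwheel '[{"x":-0.002,"y":-0.008,"z":0,"ax":0,"ay":0,"az":0},{"x":-0.002,"y":-0.008,"z":0.02,"ax":0,"ay":0,"az":0},{"x":-0.002,"y":-0.008,"z":0.036,"ax":0,"ay":0,"az":0},{"x":-0.002,"y":-0.008,"z":0.036,"ax":0,"ay":0,"az":0},{"x":-0.002,"y":-0.008,"z":0.036,"ax":0,"ay":0,"az":0},{"x":-0.002,"y":-0.008,"z":0.036,"ax":0,"ay":0,"az":0}]'; python3 go.py 530.3 323.2 21.5 -90.9
```

```text
time_s: 23.53
tcp_pos: [532.0, 324.3, 43.1]
tcp_rot: [0.0, 1.0, -0.011, -0.0]
force: [0.7, 0.1, -0.4]
gripper_width: 18.7
grip_force: 25.0
t=23.53 [532.  324.3  43.1] w 18.7 row [-0.0034  0.0022  0.0433] [ 0.      0.     -0.0023]
```

```bash
python3 -m handwheel '[{"x":-0.003,"y":0.001,"z":0.01,"ax":0,"ay":0,"az":0},{"x":-0.003,"y":0.001,"z":0.02,"ax":0,"ay":0,"az":0},{"x":-0.003,"y":0.001,"z":0.03,"ax":0,"ay":0,"az":0},{"x":-0.003,"y":0.001,"z":0.038,"ax":0,"ay":0,"az":0},{"x":-0.003,"y":0.001,"z":0.043,"ax":0,"ay":0,"az":0},{"x":-0.003,"y":0.001,"z":0.043,"ax":0,"ay":0,"az":0},{"x":-0.003,"y":0.001,"z":0.043,"ax":0,"ay":0,"az":0}]'; python3 go.py 530.3 323.2 21 -90.9
```

```text
time_s: 24.12
tcp_pos: [530.5, 323.9, 21.4]
tcp_rot: [0.0, 1.0, -0.011, -0.0]
force: [1.3, 0.4, -0.2]
gripper_width: 18.4
grip_force: 25.0
t=24.12 [530.5 323.9  21.4] w 18.4 row [-0.0004  0.0013  0.0007] [ 0.      0.0001 -0.0023]
```

```bash
python3 -m handwheel '[{"x":0,"y":0,"z":0,"ax":0,"ay":0,"az":0},{"x":0,"y":0,"z":0,"ax":0,"ay":0,"az":0},{"x":0,"y":0,"z":0,"ax":0,"ay":0,"az":0},{"x":0,"y":0,"z":0,"ax":0,"ay":0,"az":0},{"x":0,"y":0,"z":-0.05,"ax":0,"ay":0,"az":0},{"x":0,"y":0,"z":-0.12,"ax":0,"ay":0,"az":0},{"x":0,"y":0,"z":-0.2,"ax":0,"ay":0,"az":0},{"x":-0.06,"y":0.08,"z":-0.24,"ax":0,"ay":0,"az":0},{"x":-0.12,"y":0.16,"z":-0.24,"ax":0,"ay":0,"az":0},{"x":-0.18,"y":0.24,"z":-0.24,"ax":0,"ay":0,"az":0},{"x":-0.24,"y":0.32,"z":-0.24,"ax":0,"ay":0,"az":0},{"x":-0.3,"y":0.4,"z":-0.24,"ax":0,"ay":0,"az":0}]' -0.22; python3 go.py 380 -180 150 -60
python3 - <<'E'
from h import *
a=shot('top','t6.png')['frame'][185:260,130:240];b=shot('side')['frame'][110:210,180:280]
M=np.hstack([cv2.resize(a,(440,300)),cv2.resize(b,(300,300))])
cv2.imwrite('pics/s4.png',M[:,:,::-1])
E
```

```text
time_s: 25.12
tcp_pos: [402.5, 161.5, 141.6]
tcp_rot: [0.0, 1.0, -0.011, 0.0]
force: [0.2, -0.7, 1.4]
gripper_width: 34.0
grip_force: 0.0
t=25.12 [402.5 161.5 141.6] w 34.0 row [-0.0298  0.6838 -0.0168] [ 1.000e-04 -3.000e-04 -1.737e-01]
```

View pics/s4.png

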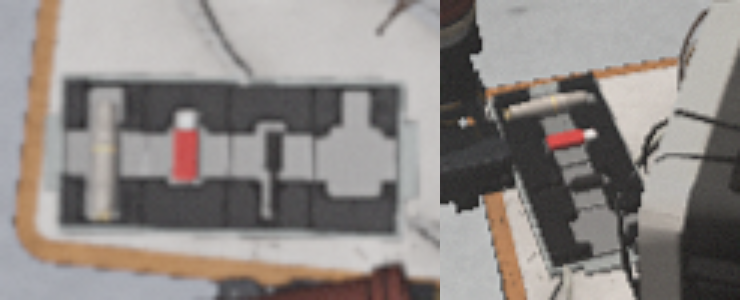

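The stick lies in its pocket with the plug up in the step, at (185,150). Next is the clip.

```bash
python3 -m handwheel '[{"x":-0.05,"y":0.2,"z":-0.017,"ax":0,"ay":0,"az":0},{"x":-0.05,"y":0.4,"z":-0.017,"ax":0,"ay":0,"az":0},{"x":-0.04,"y":0.684,"z":-0.017,"ax":0,"ay":0,"az":0},{"x":-0.03,"y":0.684,"z":-0.017,"ax":0,"ay":0,"az":0},{"x":-0.03,"y":0.684,"z":-0.017,"ax":0,"ay":0,"az":0},{"x":-0.03,"y":0.684,"z":-0.017,"ax":0,"ay":0,"az":0},{"x":-0.03,"y":0.684,"z":-0.017,"ax":0,"ay":0,"az":-0.05},{"x":-0.03,"y":0.684,"z":-0.017,"ax":0,"ay":0,"az":-0.1},{"x":-0.03,"y":0.684,"z":-0.017,"ax":0,"ay":0,"az":-0.14},{"x":-0.03,"y":0.684,"z":-0.017,"ax":0,"ay":0,"az":-0.17},{"x":-0.03,"y":0.684,"z":-0.017,"ax":0,"ay":0,"az":-0.2},{"x":-0.03,"y":0.684,"z":-0.017,"ax":0,"ay":0,"az":-0.23}]' 0.45; python3 go.py 470 -285 130 -18
python3 - <<'E'
from m import *
T=shot('top');S=shot('side')
for n,c,a in(('T',T,(364,190,25,20)),('S',S,(310,290,30,34))):
    W,r,l=blob(c,a,dark,15); print(n,len(W),r)
E
```

```text
time_s: 26.22
tcp_pos: [381.2, -179.9, 150.2]
tcp_rot: [0.0, 0.941, 0.339, 0.0]
force: [-0.9, 0.2, 0.2]
gripper_width: 62.9
grip_force: 0.0
t=26.22 [ 381.2 -179.9  150.2] w 62.9 row [0.0028 0.2751 0.0406] [ 0.0002 -0.     -0.1799]
T 138 ((613.0197143554688, -295.7483825683594), (44.61671829223633, 32.99894332885742), 75.53516387939453)
S 292 ((618.8353881835938, -286.4616394042969), (77.19287109375, 33.701080322265625), 69.5279769897461)
```

```bash
python3 -m handwheel '[{"x":0.003,"y":0.08,"z":0.04,"ax":0,"ay":0,"az":-0.04},{"x":0.003,"y":0.15,"z":0.04,"ax":0,"ay":0,"az":-0.08},{"x":0.003,"y":0.275,"z":0.04,"ax":0,"ay":0,"az":-0.18},{"x":0.003,"y":0.275,"z":0.04,"ax":0,"ay":0,"az":-0.18},{"x":0.003,"y":0.275,"z":0.04,"ax":0,"ay":0,"az":-0.18},{"x":0.003,"y":0.275,"z":0.04,"ax":0,"ay":0,"az":-0.18},{"x":0.003,"y":0.275,"z":0.04,"ax":0,"ay":0,"az":-0.18}]'; python3 go.py 613.6 -293.8 90 -18
```

```text
time_s: 26.9
tcp_pos: [469.2, -284.0, 129.6]
tcp_rot: [-0.0, 0.812, 0.584, -0.0]
force: [0.5, 0.0, -0.2]
gripper_width: 62.9
grip_force: 0.0
t=26.90 [ 469.2 -284.   129.6] w 62.9 row [0.0731 0.2801 0.0789] [-0.0003 -0.0002 -0.0029]
```

```bash
python3 -m handwheel '[{"x":0.02,"y":0.07,"z":0.0,"ax":0,"ay":0,"az":-0.003},{"x":0.04,"y":0.14,"z":0.0,"ax":0,"ay":0,"az":-0.003},{"x":0.06,"y":0.21,"z":0.03,"ax":0,"ay":0,"az":-0.003},{"x":0.073,"y":0.28,"z":0.079,"ax":0,"ay":0,"az":-0.003},{"x":0.073,"y":0.28,"z":0.079,"ax":0,"ay":0,"az":-0.003},{"x":0.073,"y":0.28,"z":0.079,"ax":0,"ay":0,"az":-0.003},{"x":0.073,"y":0.28,"z":0.079,"ax":0,"ay":0,"az":-0.003}]'; python3 go.py 613.6 -293.8 3 -18
python3 - <<'E'
from h import *
a=shot('top')['frame'][180:260,330:410];b=shot('side')['frame'][245:345,270:370]
M=np.hstack([cv2.resize(a,(400,400)),cv2.resize(b,(400,400))])
cv2.imwrite('pics/c1.png',M[:,:,::-1])
E
```

```text
time_s: 27.48
tcp_pos: [613.0, -292.6, 90.2]
tcp_rot: [-0.001, 0.808, 0.589, -0.0]
force: [0.3, -0.6, 0.1]
gripper_width: 63.0
grip_force: 0.0
t=27.48 [ 613.  -292.6   90.2] w 63.0 row [-0.0018  0.0022  0.1743] [-0.0005 -0.0001  0.0012]
```

View pics/c1.png

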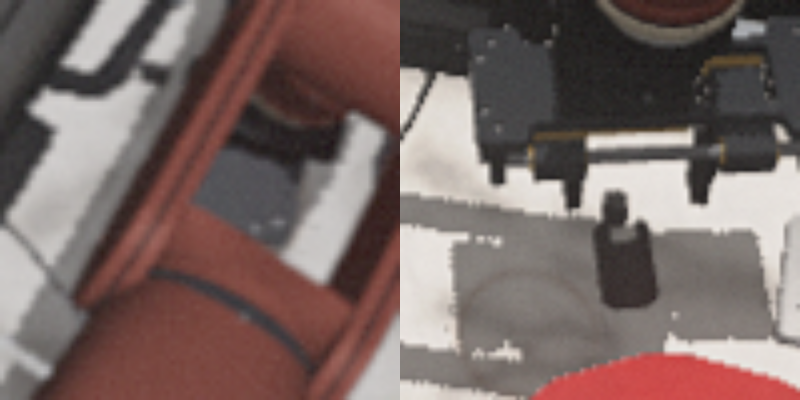

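The clip at (625,250) sits between the fingers at (572,195) and (700,190). Descending.

```bash
python3 -m handwheel '[{"x":-0.002,"y":0.002,"z":0.06,"ax":0,"ay":0,"az":0},{"x":-0.002,"y":0.002,"z":0.12,"ax":0,"ay":0,"az":0},{"x":-0.002,"y":0.002,"z":0.15,"ax":0,"ay":0,"az":0},{"x":-0.002,"y":0.002,"z":0.172,"ax":0,"ay":0,"az":0},{"x":-0.002,"y":0.002,"z":0.172,"ax":0,"ay":0,"az":0},{"x":-0.002,"y":0.002,"z":0.172,"ax":0,"ay":0,"az":0}]' && python3 -m handwheel '[{"x":0,"y":0,"z":0,"ax":0,"ay":0,"az":0},{"x":0,"y":0,"z":0,"ax":0,"ay":0,"az":0},{"x":0,"y":0,"z":0,"ax":0,"ay":0,"az":0},{"x":0,"y":0,"z":0,"ax":0,"ay":0,"az":0},{"x":0,"y":0,"z":0,"ax":0,"ay":0,"az":0},{"x":0,"y":0,"z":0,"ax":0,"ay":0,"az":0},{"x":0,"y":0,"z":0,"ax":0,"ay":0,"az":0}]' -1 18 && python3 -m handwheel '[{"x":0,"y":0,"z":-0.05,"ax":0,"ay":0,"az":0},{"x":0,"y":0,"z":-0.11,"ax":0,"ay":0,"az":0},{"x":0,"y":0,"z":-0.18,"ax":0,"ay":0,"az":0},{"x":0,"y":0,"z":-0.25,"ax":0,"ay":0,"az":0},{"x":0,"y":0,"z":-0.25,"ax":0,"ay":0,"az":0},{"x":0,"y":0,"z":-0.25,"ax":0,"ay":0,"az":0}]'; python3 go.py 440 -270 130 -18
```

```text
time_s: 28.08
tcp_pos: [614.4, -295.1, 5.6]
tcp_rot: [0.0, 0.808, 0.59, 0.0]
force: [-0.7, -0.2, 0.2]
gripper_width: 63.2
grip_force: 0.0
time_s: 28.67
tcp_pos: [614.5, -294.9, 4.9]
tcp_rot: [0.0, 0.807, 0.59, 0.0]
force: [0.2, 0.6, 1.6]
gripper_width: 33.4
grip_force: 18.0
time_s: 29.17
tcp_pos: [616.2, -296.0, 133.2]
tcp_rot: [0.003, 0.807, 0.59, 0.001]
force: [-0.5, 0.5, -1.1]
gripper_width: 33.0
grip_force: 18.0
t=29.17 [ 616.2 -296.   133.2] w 33.0 row [-0.0576 -0.3517  0.0043] [0.002  0.0005 0.0017]
```

```bash
python3 -m handwheel '[{"x":-0.008,"y":-0.05,"z":0,"ax":0,"ay":0,"az":0},{"x":-0.019,"y":-0.12,"z":0,"ax":0,"ay":0,"az":0},{"x":-0.031,"y":-0.19,"z":0,"ax":0,"ay":0,"az":0.03},{"x":-0.043,"y":-0.26,"z":0,"ax":0,"ay":0,"az":0.06},{"x":-0.053,"y":-0.32,"z":0,"ax":0,"ay":0,"az":0.1},{"x":-0.058,"y":-0.352,"z":0,"ax":0,"ay":0,"az":0.135},{"x":-0.058,"y":-0.352,"z":0,"ax":0,"ay":0,"az":0.17},{"x":-0.058,"y":-0.352,"z":0,"ax":0,"ay":0,"az":0.205},{"x":-0.058,"y":-0.352,"z":0,"ax":0,"ay":0,"az":0.24},{"x":-0.058,"y":-0.352,"z":0,"ax":0,"ay":0,"az":0.27},{"x":-0.058,"y":-0.352,"z":0,"ax":0,"ay":0,"az":0.3},{"x":-0.058,"y":-0.352,"z":0,"ax":0,"ay":0,"az":0.3}]'; python3 go.py 372 -100 140 -90.9 380 100 140 -90.9
python3 - <<'E'
from h import *
b=shot('side')['frame'][200:350,190:350]
cv2.imwrite('pics/c2.png',cv2.resize(b,(480,450))[:,:,::-1])
E
```

```text
time_s: 30.17
tcp_pos: [436.7, -268.0, 127.5]
tcp_rot: [-0.001, 0.988, 0.157, -0.001]
force: [-0.7, 0.0, -0.6]
gripper_width: 33.3
grip_force: 18.0
t=30.17 [ 436.7 -268.   127.5] w 33.3 row [-0.0186 -0.3597 -0.0239] [-0.0008  0.0007  0.1056]
t=30.17 [ 436.7 -268.   127.5] w 33.3 row [ 0.1209 -0.7349 -0.023 ] [-0.0008  0.0007  0.1056]
```

View pics/c2.png

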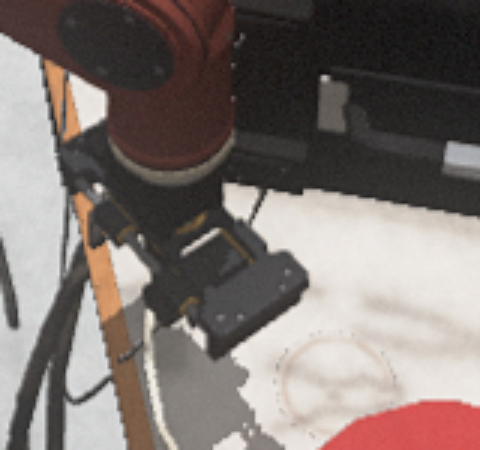

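The clip is off the table and held (33 mm). I carry it past the rack corner in two legs.

```bash
python3 -m handwheel '[{"x":-0.003,"y":-0.05,"z":-0.024,"ax":0,"ay":0,"az":0.03},{"x":-0.007,"y":-0.12,"z":-0.024,"ax":0,"ay":0,"az":0.06},{"x":-0.01,"y":-0.19,"z":-0.024,"ax":0,"ay":0,"az":0.1},{"x":-0.014,"y":-0.26,"z":-0.024,"ax":0,"ay":0,"az":0.106},{"x":-0.018,"y":-0.33,"z":-0.024,"ax":0,"ay":0,"az":0.106},{"x":0.0,"y":-0.4,"z":-0.024,"ax":0,"ay":0,"az":0.106},{"x":0.025,"y":-0.47,"z":-0.024,"ax":0,"ay":0,"az":0.106},{"x":0.05,"y":-0.54,"z":-0.024,"ax":0,"ay":0,"az":0.106},{"x":0.075,"y":-0.61,"z":-0.024,"ax":0,"ay":0,"az":0.106},{"x":0.1,"y":-0.68,"z":-0.024,"ax":0,"ay":0,"az":0.106},{"x":0.12,"y":-0.735,"z":-0.024,"ax":0,"ay":0,"az":0.106},{"x":0.12,"y":-0.735,"z":-0.024,"ax":0,"ay":0,"az":0.106}]'; python3 go.py 527 191 90 -90.9
```

```text
time_s: 31.22
tcp_pos: [378.4, 103.2, 140.8]
tcp_rot: [-0.001, 1.0, -0.003, -0.001]
force: [0.7, 0.2, -0.4]
gripper_width: 33.4
grip_force: 18.0
t=31.22 [378.4 103.2 140.8] w 33.4 row [ 0.2964 -0.177   0.1017] [-0.0006  0.0004  0.0033]
```

```bash
python3 -m handwheel '[{"x":0.04,"y":-0.024,"z":0,"ax":0,"ay":0,"az":0.003},{"x":0.09,"y":-0.054,"z":0,"ax":0,"ay":0,"az":0.003},{"x":0.14,"y":-0.084,"z":0.01,"ax":0,"ay":0,"az":0.003},{"x":0.19,"y":-0.114,"z":0.03,"ax":0,"ay":0,"az":0.003},{"x":0.24,"y":-0.144,"z":0.06,"ax":0,"ay":0,"az":0.003},{"x":0.28,"y":-0.168,"z":0.09,"ax":0,"ay":0,"az":0.003},{"x":0.296,"y":-0.177,"z":0.13,"ax":0,"ay":0,"az":0.003},{"x":0.296,"y":-0.177,"z":0.17,"ax":0,"ay":0,"az":0.003},{"x":0.296,"y":-0.177,"z":0.17,"ax":0,"ay":0,"az":0.003},{"x":0.296,"y":-0.177,"z":0.17,"ax":0,"ay":0,"az":0.003},{"x":0.296,"y":-0.177,"z":0.17,"ax":0,"ay":0,"az":0.003}]'; python3 go.py 527 191 40 -90.9
```

```text
time_s: 32.13
tcp_pos: [528.6, 184.8, 56.9]
tcp_rot: [0.0, 1.0, -0.011, -0.0]
force: [0.6, 0.2, -1.2]
gripper_width: 33.3
grip_force: 18.0
t=32.13 [528.6 184.8  56.9] w 33.3 row [-0.0035 -0.0122  0.0338] [ 0.      0.0001 -0.0021]
```

```bash
python3 -m handwheel '[{"x":-0.003,"y":-0.012,"z":0,"ax":0,"ay":0,"az":0},{"x":-0.003,"y":-0.012,"z":0.015,"ax":0,"ay":0,"az":0},{"x":-0.003,"y":-0.012,"z":0.03,"ax":0,"ay":0,"az":0},{"x":-0.003,"y":-0.012,"z":0.03,"ax":0,"ay":0,"az":0},{"x":-0.003,"y":-0.012,"z":0.03,"ax":0,"ay":0,"az":0},{"x":-0.003,"y":-0.012,"z":0.03,"ax":0,"ay":0,"az":0}]'; python3 go.py 527 191 17.5 -90.9
```

```text
time_s: 32.63
tcp_pos: [527.2, 191.3, 41.4]
tcp_rot: [0.0, 1.0, -0.012, -0.0]
force: [0.1, 0.3, -0.8]
gripper_width: 33.2
grip_force: 18.0
t=32.63 [527.2 191.3  41.4] w 33.2 row [-0.0003  0.0006  0.0479] [ 0.      0.0001 -0.0023]
```

```bash
python3 -m handwheel '[{"x":0,"y":0,"z":0.01,"ax":0,"ay":0,"az":0},{"x":0,"y":0,"z":0.02,"ax":0,"ay":0,"az":0},{"x":0,"y":0,"z":0.03,"ax":0,"ay":0,"az":0},{"x":0,"y":0,"z":0.04,"ax":0,"ay":0,"az":0},{"x":0,"y":0,"z":0.047,"ax":0,"ay":0,"az":0},{"x":0,"y":0,"z":0.047,"ax":0,"ay":0,"az":0},{"x":0,"y":0,"z":0.047,"ax":0,"ay":0,"az":0}]'; python3 go.py 527 191 17.5 -90.9
```

```text
time_s: 33.22
tcp_pos: [527.1, 191.3, 17.6]
tcp_rot: [0.0, 1.0, -0.012, -0.0]
force: [-0.6, -0.3, -0.3]
gripper_width: 33.2
grip_force: 18.0
t=33.22 [527.1 191.3  17.6] w 33.2 row [-0.0002  0.0005  0.0002] [ 0.      0.0002 -0.0024]
```

```bash
python3 -m handwheel '[{"x":0,"y":0,"z":0,"ax":0,"ay":0,"az":0},{"x":0,"y":0,"z":0,"ax":0,"ay":0,"az":0},{"x":0,"y":0,"z":0,"ax":0,"ay":0,"az":0},{"x":0,"y":0,"z":0,"ax":0,"ay":0,"az":0},{"x":0,"y":0,"z":-0.05,"ax":0,"ay":0,"az":0},{"x":0,"y":0,"z":-0.12,"ax":0,"ay":0,"az":0},{"x":0,"y":0,"z":-0.2,"ax":0,"ay":0,"az":0},{"x":-0.06,"y":0.08,"z":-0.25,"ax":0,"ay":0,"az":0},{"x":-0.12,"y":0.16,"z":-0.28,"ax":0,"ay":0,"az":0},{"x":-0.18,"y":0.24,"z":-0.28,"ax":0,"ay":0,"az":0},{"x":-0.24,"y":0.32,"z":-0.28,"ax":0,"ay":0,"az":0},{"x":-0.3,"y":0.4,"z":-0.28,"ax":0,"ay":0,"az":0}]' 0.127 && python3 -m handwheel '[{"x":-0.05,"y":0.05,"z":0,"ax":0,"ay":0,"az":0},{"x":-0.05,"y":0.1,"z":0,"ax":0,"ay":0,"az":0},{"x":-0.05,"y":0.1,"z":0,"ax":0,"ay":0,"az":0},{"x":-0.05,"y":0.1,"z":0,"ax":0,"ay":0,"az":0},{"x":-0.05,"y":0.1,"z":0,"ax":0,"ay":0,"az":0}]'
python3 - <<'E'
from h import *
a=shot('top','t7.png')['frame'][185:260,130:240];b=shot('side','s7.png')['frame'][120:210,185:260]
M=np.hstack([cv2.resize(a,(440,300)),cv2.resize(b,(330,396))[:300]]) if 0 else np.zeros((400,780,3),np.uint8)
M[:300,:440]=cv2.resize(a,(440,300)); M[:,445:778]=cv2.resize(b,(333,400))
cv2.imwrite('pics/f.png',M[:,:,::-1])
E
```

```text
time_s: 34.22
tcp_pos: [401.9, 32.1, 157.8]
tcp_rot: [0.0, 1.0, -0.011, 0.001]
force: [0.7, -0.5, 0.8]
gripper_width: 49.1
grip_force: 0.0
time_s: 34.63
tcp_pos: [376.9, -16.2, 157.4]
tcp_rot: [-0.0, 1.0, -0.012, 0.0]
force: [-1.1, 0.2, 0.1]
gripper_width: 49.0
grip_force: 0.0
```

View pics/f.png

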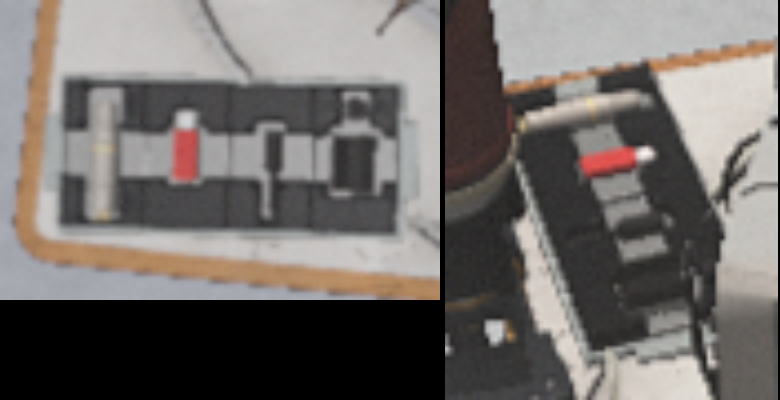

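All four pieces look seated: XLR (103,155), stick (185,150), jack (270,165), clip (355,150). The XLR's lower end at (102,218) looks close to the pocket end, so I check it numerically.

```bash
python3 - <<'E'
from m import *
T=shot('top'); f0=cv2.imread('pics/top0.png')[:,:,::-1]; f=T['frame']
for x in (154,155,156):
    print(x); print(f0[203:244,x].max(1)); print(f[203:244,x].max(1))
print(plane(T,[[155,v] for v in range(203,244,4)],21)[:,0])
S=shot('side'); s0=cv2.imread('pics/side0.png')[:,:,::-1]
# expected axis points of home barrel in the side view
P=proj(S,[[531.3+k*np.cos(np.radians(-.9)),388.6+k*np.sin(np.radians(-.9)),21] for k in(-47.5,0,47.5)]); print(P); print(proj(T,[[531.3+k,388.6,21] for k in(-47.5,0,47.5)]))
d=np.abs(S['frame'].astype(int)-s0).max(2); m=(S['frame'].max(2)>125)
b=S['frame'][136:156,196:238]; print(b.max(2)[:, ::2])
E
```

```text
154
[171 152  88  84 153 164 162 161 162 162 160 161 159 157 163 159 157 159
 158 159 158 158 158 158 157 160 158 159 159 160 160 162 159 160 162 161
 142  87 112 159 162]
[173 157  91  84 154 166 164 161 161 167 165 166 168 168 171 177 177 177
 185 190 178 180 180 181 179 177 178 175 170 175 178 183 185 182 177 175
 153  93 115 161 170]
155
[169 157  96  87 154 166 161 158 159 160 161 160 161 159 162 157 158 158
 159 161 161 159 162 157 159 156 159 160 158 158 159 160 158 158 161 160
 146  84 111 159 167]
[174 161  96  89 155 166 161 166 174 182 180 179 175 174 177 188 186 179
 192 196 187 187 183 185 183 188 184 179 172 183 186 189 190 188 179 180
 155  92 115 159 169]
156
[175 163  96  80 152 162 159 161 159 161 158 161 159 160 160 159 158 161
 161 158 159 160 162 157 158 160 160 157 159 161 158 157 159 160 159 159
 146  86 113 161 166]
[175 164  98  85 153 168 164 167 175 180 182 175 174 172 174 188 183 173
 186 192 184 179 179 175 175 176 173 172 166 173 173 177 175 170 168 177
 159  98 113 162 168]
[594.  581.4 568.8 556.2 543.6 531.1 518.5 506.  493.4 480.9 468.4]
[[201.6 147.
[... 1160 characters left out ...]
6 193 124 113  89  74  71  81  84  82 133 135  51  58  57  56
   56  58  57]
 [ 59  61  64 137  79  68  57  54  49  75 139 129 152 153  54  55  58  57
   59  55  52]
 [ 56  68 110  65  55  51  51  53  56 131 144 149 146 145  82  57  56  55
   55  56  55]
 [ 61  59 120  41  51  54  56  52  56 118 147 143 147 143  97  50  50  54
   53  55  56]
 [ 67  60 134  50  48  48  49  54  47  87 146 148 142 147 141  62  47  83
   51  59  57]
 [ 74  54 146  47  51  55  54  54  53  56 146 148 148 170 202 187 153 223
   67  55  56]
 [ 66  50 116  50  46  54  57  55  52  40 146 169 204 215 225 225 232 249
  117  57  56]
 [ 57  62 108  41  54  51  49  49  52  38 196 214 222 224 224 225 220 205
   91  53  57]]
```

```bash
python3 -c "
from cell import robot
print(robot.close_job())"
```

```text
the job is handed in; nothing more can be done
None
```

All four pieces are in their own cut-outs, the clip with its open side up; the camera views and contact-free lowering show them seated, the card case was not touched, and the job was handed in at about 35 s.

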